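Close the hinged clamp ring of a bench pressure vessel and hold it shut

ROBOT

A 6-joint arm with a two-finger parallel gripper is mounted at the origin on the work surface. World frame = base frame: x ahead of the robot, y to its left, z up, the work surface at z = 0. Lengths are in m, angles in rad, forces in N, time in s.
With the tool pointing down it reaches from about 0.375 to 0.75 m from the base axis. Payload 9 kg.
Tool frame: the origin (TCP) lies at the very end of the fingers, on their centre line; the grasp point (between the pads) lies 19 mm behind it; x points along the fingers, z is the direction in which the jaws open and shut, and the axes are right-handed (so a half turn about x gives the same grasp; the last joint's range is limited). The gripper opens to 85 mm and grips with 20 to 120 N. Pads are 22 mm wide; open, the fingers measure 114 mm over their backs; the gripper's body (76 mm by 85 mm) begins 54 mm behind the grasp point. The pads swing forward as they close: fully open they stand 13 mm farther back than shut.
Start: joints at [1.027, 0.104, 0.097, 1.564, 0, 1.353], TCP at [0.192, 0.568, 0.231] pointing down, gripper open.
Joint ranges: [-2.99, 2.99], [-0.84, 1.86], [-1.1, 1.16], [-1.84, 2.11], [-1.51, 1.56], [-3.14, 3.14]. Speed limits (rad/s): [2.22, 2.22, 2.57, 3.14, 3.14, 3.14].

INTERFACE

Orientations are given as a unit quaternion [x, y, z, w].
In Python, from station import get_obs, grab_frame, close_job gives the robot as it stands. The module is installed in compiled form; this text tells all that it offers.
- The arm moves only by the tool send_rows, never from a script. Its argument "motion" is a list of rows, each an object with "translation": the shift along the tool's x, y, z in mm, a list of three; "rotation": the turn, a rotation vector about the tool's x, y, z in rad, a list of three. In form: [{"translation": [dx, dy, dz], "rotation": [ax, ay, az]}, ...]. A call has 1 to 5 rows; each row shifts and turns the pose as measured when the row begins, along the tool's axes as they then stand; what a row does not reach is not made up. A row lasts 1/8 s, in which the tool goes at most 62.5 mm and 10.7 degrees, less where a joint would pass 70% of its speed; a pose out of reach is approached as far as the arm can. A call is refused whole if a number of a shift passes 62.5 or a number of a turn 0.188, either way. A call with a gripper value outside its range is refused whole. "fingers" is the opening in per cent of the stroke, from 0 (shut) to 100 (fully open), set as the call begins (left out, the last holds). The fingers move at their own pace and stop on an object; "grip_force" is the grip in N (left out, the last holds). Time passes only in rows, so rows that do not move let the fingers close. It gives the time, the measured TCP pose, the force and the opening at its end, in the units of the state.
- get_obs(): the state, without advancing time (a new reading comes with each control period).
- grab_frame(name): name is "scene" or "top" or "wrist"; returns a dict with "pixels" (480x640x3 uint8, red, green, blue), "fov_y" (degrees; the focal length in pixels is half the picture's height over the tangent of half this angle, whatever the lens; pixels are square), "cx", "cy" (the principal point, pixels), "k1" (the pictures are not rectified: a ray, as slopes to the right and down, at radius r is drawn at 1 + k1 r^2 times it, then the intrinsics apply), "R" (3x3) and "t" (3): a world point X has camera coordinates R X + t; the wrist camera has in their place "tool_from_camera" (4x4, takes a point from camera to tool coordinates, whose origin is the TCP and whose axes are the tool frame's). Camera axes: x right, y down, z forward; pixel columns grow to the right and rows downward; lengths in m; the calibration is good to about 2 mm. A picture is of the moment at which its call begins: read the wrist's pose just before it. There is no depth.
- close_job(): hands the job in, once; it reports no verdict.
The state is a dict: "time": time; "joint_positions": joint angles; "qvel": joint speeds; "tau": joint torques, N m; "tool_pos": TCP position; "tcp_rot": TCP orientation; "ft_force": force on the tool from outside, world axes, zero at the start; "moment": the same for the moment, N m; "finger_gap": finger opening in m.
Only numpy, scipy, OpenCV 4.12 (cv2) and the standard library are available. Lean on these libraries where they do the work, as an engineer would, in place of code of your own. Each camera call takes 0.05 s, during which the arm holds its last target.

TASK

Close up the small pressure vessel for its leak test: turn its head by the square valve block until the outlet nozzle faces the index blade on the clamp, and only then swing the hinged half of the clamp ring fully shut and push the locking pin from the rack down through the lined-up holes until the underside of its knob sits on the lug. Finish holding: pinch the clamp's two end lugs together between the fingers and keep them squeezed shut, without letting go. Leave the plug in the rack, the spanner, the spare seal and the beaker where they are.

Things in the scene. Friction and masses are not known exactly. Their poses are not given: they have to be found in the camera images.
- stand: Fixed stand with an upright stainless vessel (64 mm diameter), its head and a hinged clamp ring (96 mm outer diameter, 86 to 116 mm above the bench). Origin on the bench on the vessel axis, z up. x points from the clamp's hinge (x = -58) to the pin hole (x = +65). +y side: fixed half of the ring, post, index blade; -y side: swinging half. Highest: valve block (150), index blade (130).
- vessel_head (a joint): Angle of the vessel's head about the vertical vessel axis, rad. 0: the outlet nozzle faces the index blade. Positive: the nozzle is turned clockwise (seen from above) away from the blade, towards the pin side. The head turns stiffly (about 0.12 N m), stays where it is left and can go past 0 either way (1.6 rad).
- valve_block (a point): Centre of the square valve block on top of the head, on the vessel axis: 30 x 30 across and 36 high (18 above and below this point), sides square to the nozzle. The nozzle (up to 15 mm diameter) sticks out of the middle of one side, so pinch the two sides left and right of it. The clamp ring's top is 13 mm below this point.
- nozzle_tip (a point): End of the outlet nozzle, a hose barb that sticks out level from the valve block, 50 mm from the vessel axis.
- index_mark (a point): Inner edge of the index blade, an upright plate 3 mm thick, 14 mm long along the radius and 14 mm high, standing on the fixed half of the clamp 57 to 71 mm from the vessel axis, on the stand's +y side.
- swing_half (a joint): Opening angle of the swinging half of the clamp about its vertical hinge, rad. 0: fully shut against its stop; it grows as the free end swings away to the stand's -y side (clockwise from above). Stiff hinge (0.2 N m), stays where it is left.
- swing_hinge (a point): Hinge axis of the clamp, half-way up the ring (101 mm above the bench), 58 mm from the vessel axis on the stand's -x side.
- swing_lug_face (a point): Centre of the outer face of the swinging half's end lug (the lug is swing_half_c0): a flat upright face 40 mm long (along the half) and 30 mm high, looking along the stand's -y when shut; push here to close, press here to keep shut. From the hinge it lies 123 mm along the half and 27 mm outward.
- fixed_lug_face (a point): Centre of the outer face of the fixed half's end lug (the lug is stand_c0): the same size, looking along the stand's +y. With the clamp shut the two outer faces are parallel and 54 mm apart, the pin half-way between them, its knob's top 45 mm above their centres. The lugs overhang, with 70 mm free below them.
- pin_seat (a point): Mouth of the upright hole (12 mm diameter) for the locking pin, in the top face of the fixed fork, 116 mm above the bench. The hole runs through the upper fork cheek, the swinging half's tongue and the lower cheek, 30 mm in all.
- pin_knob (a point): Centre of the knob of the locking pin: a loose 100 g steel pin, standing upright in one of the rack's two holes. Knob: a cylinder of 22 mm diameter and 30 mm height (15 above and below this point). Shank: 10 mm diameter, 44 mm long below the knob, tapered over the last 4 mm.
- pin_shoulder (a point): Point on the pin's axis in the flat underside of its knob, 15 mm below pin_knob and 44 mm above the pin's tip; the pin's z axis points from tip to knob.
- rack: Fixed white plastic block 56 (x) x 124 (y) x 58 high, with two upright holes 12 mm wide at y = -32 and +32: one holds the locking pin, the other the blanking plug. Origin under its centre.
- blanking_plug: Bystander: loose plug with a flat round head of 32 mm diameter and 12 mm height on a 10 mm shank, in the other hole of the rack. Origin at the bottom of its 30 mm shank.
- spanner: Bystander: spanner 170 mm long lying on the bench.
- spare_seal: Bystander: flat white seal ring, 72 mm outer diameter, 5 mm thick, lying on the bench.
- beaker: Bystander: glass beaker, 68 mm diameter and 90 mm high, on the bench.
Mind the look-alikes: they are no part of the job. What is shaped like the part that bears pin_knob but brown or red is not meant.

How it is judged:
By the outcome, as a careful person would: the job done as asked, in the order asked, and still so for the second after the job is handed in, while the arm keeps its last pose, push and grip.
It also fails if it takes over 70 s, if anything falls off the work surface, if the arm or the gripper's body presses on something with over 40 N, if the wrist force passes 120 N, or if a joint passes its speed limit or range.

## Working session

There is one attempt and no reset: what is moved stays moved. The work goes in short steps, Python scripts to look and compute and a tool call to move; the robot and the scene stay as the last step left them, time stands still between calls to the robot, and variables do not carry over. Pictures are saved under pics/ and viewed, and the job is handed in when it is done.

Besides the shell and the picture viewer there is one more tool, called after "Emit:" by a JSON object that holds its "method" and its "body", one argument or row to a line. send_rows: Moves the arm, as the interface text tells. Its arguments: {"type":"object","properties":{"motion":{"type":"array","items":{"type":"object","properties":{"translation":{"type":"array","items":{"type":"number"}},"rotation":{"type":"array","items":{"type":"number"}}}}},"fingers":{"type":"number"},"grip_force":{"type":"number"}},"required":["motion"]}

```bash
mkdir -p pics; cat > h.py <<'E'
import numpy as np, cv2
from station import get_obs, grab_frame
from scipy.spatial.transform import Rotation as Rn
def cam(name):
    o=get_obs(); f=grab_frame(name)
    if name=='wrist':
        T=np.array(f['tool_from_camera']); Rw=Rn.from_quat(o['tcp_rot']).as_matrix()
        Rc=Rw@T[:3,:3]; c=Rw@T[:3,3]+np.array(o['tool_pos']); f['R']=Rc.T; f['t']=-Rc.T@c
    f['R']=np.array(f['R']); f['t']=np.array(f['t'])
    return f
def save(f,n,crop=None,s=1):
    im=f['pixels'][:,:,::-1]
    if crop: im=im[crop[1]:crop[3],crop[0]:crop[2]]
    if s!=1: im=cv2.resize(im,None,fx=s,fy=s,interpolation=cv2.INTER_CUBIC)
    cv2.imwrite('pics/'+n,im)
def F(f): return 240/np.tan(np.radians(f['fov_y'])/2)
def proj(f,X):
    p=f['R']@np.array(X)+f['t']; s=p[:2]/p[2]; s=s*(1+f['k1']*(s@s)); return s*F(f)+[f['cx'],f['cy']]
def ray(f,uv):
    d=(np.array(uv)-[f['cx'],f['cy']])/F(f); s=d.copy()
    for _ in range(30): s=d/(1+f['k1']*(s@s))
    C=-f['R'].T@f['t']; return C,f['R'].T@np.array([s[0],s[1],1])
def atz(f,uv,z):
    C,d=ray(f,uv); return C+d*(z-C[2])/d[2]
def tri(l):
    A=np.zeros((3,3));b=np.zeros(3)
    for f,uv in l:
        C,d=ray(f,uv); d/=np.linalg.norm(d); P=np.eye(3)-np.outer(d,d); A+=P;b+=P@C
    x=np.linalg.solve(A,b); return x
def st():
    o=get_obs(); print(o['time'],np.round(o['tool_pos'],4),Rn.from_quat(o['tcp_rot']).as_matrix().round(3).tolist(),'F',np.round(o['ft_force'],1),'M',np.round(o['moment'],2),'gap',round(o['finger_gap'],4),'q',np.round(o['joint_positions'],3)); return o
E
python3 - <<'E'
from h import *
import pickle
o=st()
for n in ['scene','top','wrist']:
    f=cam(n); save(f,n+'0.png'); pickle.dump(f,open(n+'0.pkl','wb')); print(n,f['fov_y'],f['k1'],-f['R'].T@f['t'])
E
```

```text
0.0 [0.1919 0.5682 0.2305] [[-0.001, -0.947, 0.32], [-0.001, 0.32, 0.947], [-1.0, 0.0, -0.001]] F [-0.4 -0.1 -0.5] M [-0.04 -0.01  0.  ] gap 0.0852 q [1.027 0.105 0.096 1.564 0.    1.353]
scene 52.54773779401812 -0.0686912080689869 [1.19212544 0.28242432 0.51982923]
top 53.06251046439184 -0.08598112673977035 [0.42647266 0.08268515 0.93335211]
wrist 60.80784441396449 0.02789051612469931 [0.11159409 0.59497095 0.37379044]
```

View pics/scene0.png

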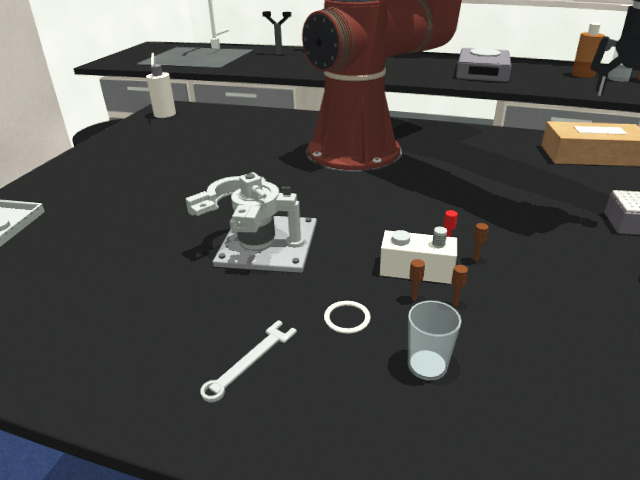

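View pics/top0.png

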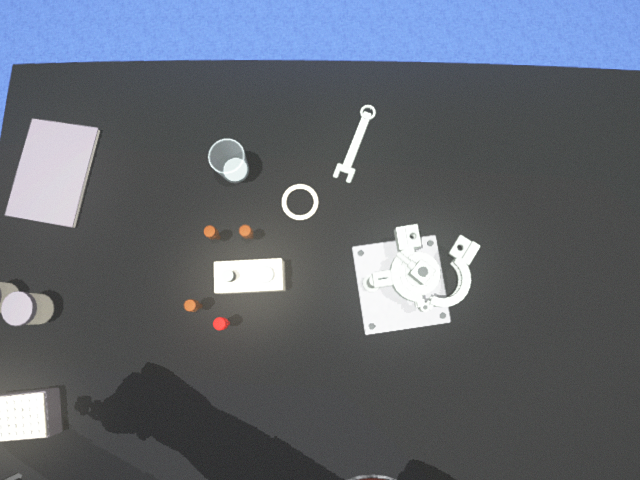

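View pics/wrist0.png

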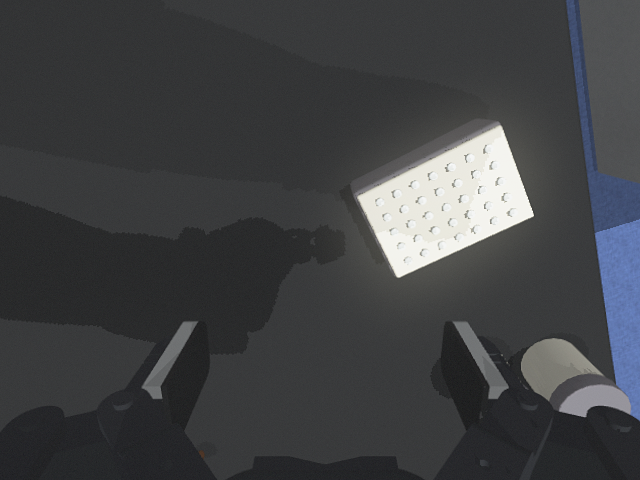

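The top view shows the stand near (405,285). The clamp is open to the right, with its hinge near (425,303), and the rack is at (250,276). The pin knob could be grey (232,276), brown (210,232), (246,231) or (190,306), or red (220,324). Zooming in.

```bash
python3 - <<'E'
from h import *
import pickle
t=pickle.load(open('top0.pkl','rb'));s=pickle.load(open('scene0.pkl','rb'))
save(t,'t_st.png',(340,210,490,345),5); save(t,'t_rk.png',(180,215,300,340),5)
save(s,'s_st.png',(180,160,330,275),5); save(s,'s_rk.png',(370,200,500,310),5)
E
```

```text
(no output)
```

View pics/t_st.png

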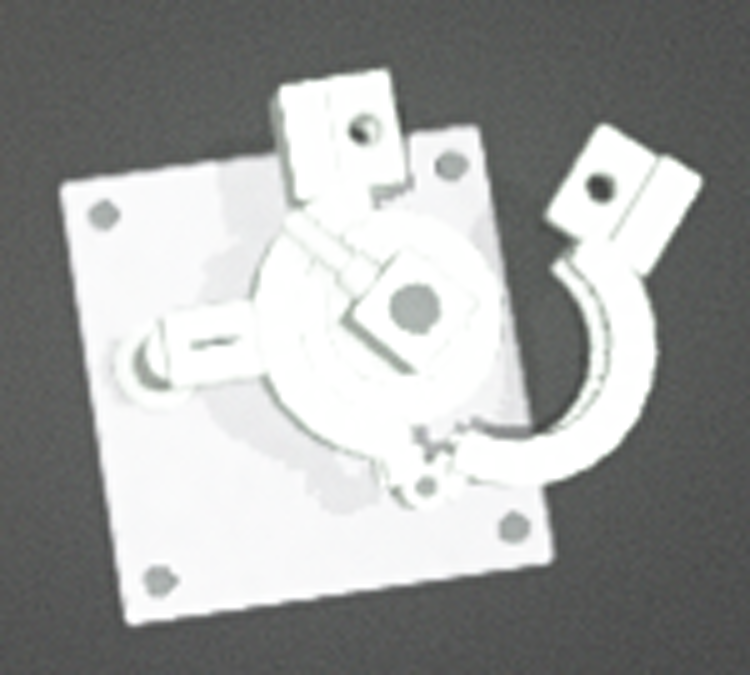

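View pics/s_st.png

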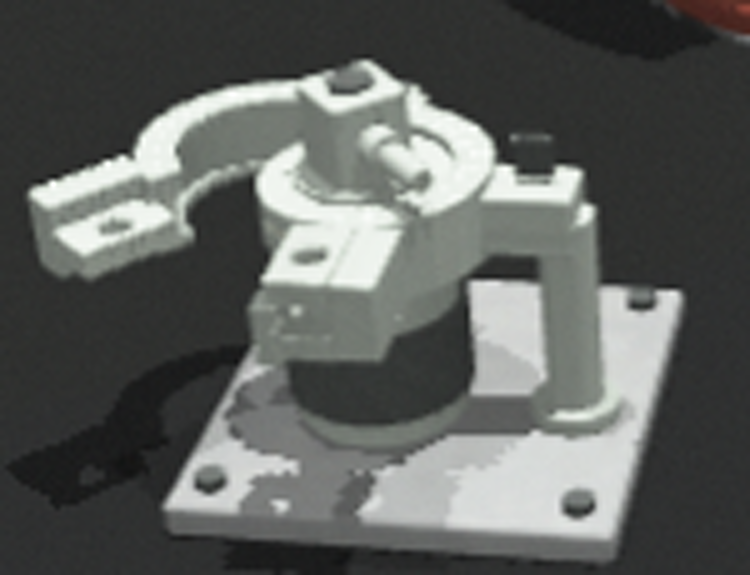

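View pics/s_rk.png

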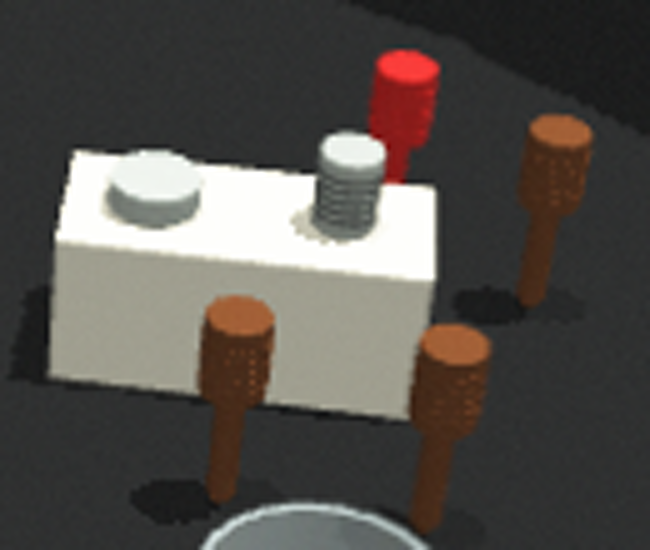

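View pics/t_rk.png

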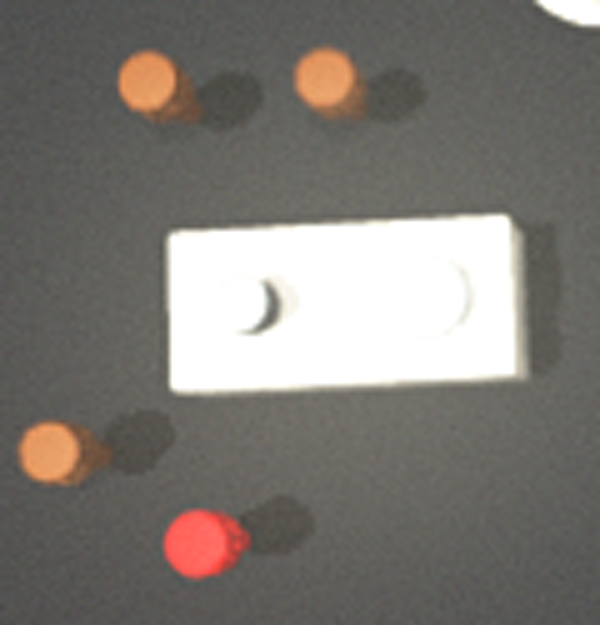

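```bash
cat > m1.py <<'E'
from h import *
import pickle
t=pickle.load(open('top0.pkl','rb'));s=pickle.load(open('scene0.pkl','rb'))
T=lambda u,v:(340+(u)/5-.4,210+v/5-.4)
S=lambda u,v:(180+u/5-.4,160+v/5-.4)
pts={'pinhole':(T(365,128),.116),'hinge':(T(428,485),.116),'block':(T(415,308),.150),'blade':(T(215,342),.130),'swhole':(T(600,187),.116),'noz':(T(300,222),.132)}
for k,(uv,z) in pts.items(): print(k,atz(t,uv,z).round(4))
print('scene',{'pinhole':atz(s,S(310,256),.116).round(4),'block':atz(s,S(352,78),.150).round(4),'swhole':atz(s,S(115,224),.1).round(4)})
print('pinhole tri',tri([(t,T(365,128)),(s,S(310,256))]).round(4),'block tri',tri([(t,T(415,308)),(s,S(352,78))]).round(4))
k=tri([(t,(180+250/5-.4,215+303/5-.4)),(s,(370+352/5-.4,200+150/5-.4))]);print('knobtop tri',k)
print(atz(s,(370+352/5-.4,200+150/5-.4),.088),atz(t,(180+250/5-.4,215+303/5-.4),.088))
E
python3 m1.py
```

```text
pinhole [ 0.561  -0.0579  0.116 ]
hinge [ 0.4393 -0.0776  0.116 ]
block [ 0.496  -0.0676  0.15  ]
blade [ 0.4857 -0.0042  0.13  ]
swhole [ 0.5415 -0.139   0.116 ]
noz [ 0.5261 -0.0327  0.132 ]
scene {'pinhole': array([ 0.5579, -0.0584,  0.116 ]), 'block': array([ 0.4926, -0.0681,  0.15  ]), 'swhole': array([ 0.5291, -0.1503,  0.1   ])}
pinhole tri [ 0.5606 -0.0573  0.1177] block tri [ 0.4958 -0.0669  0.1517]
knobtop tri [0.48935665 0.26303629 0.08815681]
[0.4881618  0.26499831 0.088     ] [0.48963121 0.26100132 0.088     ]
```

```bash
cat >> h.py <<'E'
def plan(pos,yaw=None,n=None,show=True,maxt=60,maxr=.18):
    """rows to go straight to pos/yaw (tool down)"""
    o=get_obs(); p=np.array(o['tool_pos']); R=Rn.from_quat(o['tcp_rot']).as_matrix()
    y0=np.arctan2(R[1,2],R[0,2]); 
    if yaw is None: yaw=y0
    dy=(yaw-y0+np.pi)%(2*np.pi)-np.pi
    Rt=np.column_stack([[0,0,-1],[-np.sin(yaw),np.cos(yaw),0],[np.cos(yaw),np.sin(yaw),0]])
    rv=Rn.from_matrix(R.T@Rt).as_rotvec(); d=np.array(pos)-p
    k=n or int(max(1,np.ceil(np.abs(d).max()*1000/maxt*1.0),np.ceil(np.linalg.norm(d)*1000/62),np.ceil(np.abs(rv).max()/maxr)))
    Rc=R
    print('yaw0',round(y0,3),'dyaw',round(dy,3),'d',d.round(4),'rows',k)
    for i in range(k):
        tr=Rc.T@d/k*1000
        print('{"translation":%s,"rotation":%s}'%(np.round(tr,1).tolist(),np.round(rv/k,3).tolist()),end=',\n' if i%5==4 else ',')
        Rc=Rc@Rn.from_rotvec(rv/k).as_matrix()
    print()
E
python3 -c "
from h import *
plan([.496,-.067,.235],2.426)"
```

```text
yaw0 1.245 dyaw 1.181 d [ 0.3041 -0.6352  0.0043] rows 12
{"translation":[-0.3, -41.0, -42.0],"rotation":[-0.098, -0.0, -0.0]},{"translation":[-0.3, -36.6, -45.9],"rotation":[-0.098, -0.0, -0.0]},{"translation":[-0.3, -31.9, -49.2],"rotation":[-0.098, -0.0, -0.0]},{"translation":[-0.3, -26.9, -52.1],"rotation":[-0.098, -0.0, -0.0]},{"translation":[-0.3, -21.7, -54.5],"rotation":[-0.098, -0.0, -0.0]},
{"translation":[-0.3, -16.2, -56.4],"rotation":[-0.098, -0.0, -0.0]},{"translation":[-0.3, -10.6, -57.7],"rotation":[-0.098, -0.0, -0.0]},{"translation":[-0.3, -4.9, -58.5],"rotation":[-0.098, -0.0, -0.0]},{"translation":[-0.3, 0.9, -58.7],"rotation":[-0.098, -0.0, -0.0]},{"translation":[-0.3, 6.6, -58.3],"rotation":[-0.098, -0.0, -0.0]},
{"translation":[-0.4, 12.3, -57.4],"rotation":[-0.098, -0.0, -0.0]},{"translation":[-0.4, 17.9, -55.9],"rotation":[-0.098, -0.0, -0.0]},
```

Emit:
{"method": "send_rows", "body": {
  "motion": [
    {"translation": [0,-41,-42],"rotation": [-0.1,0,0]},
    {"translation": [0,-37,-46],"rotation": [-0.1,0,0]},
    {"translation": [0,-32,-49],"rotation": [-0.1,0,0]},
    {"translation": [0,-27,-52],"rotation": [-0.1,0,0]},
    {"translation": [0,-22,-54],"rotation": [-0.1,0,0]}
  ],
  "fingers": 70
}}

```text
time: 0.78
tool_pos: [0.323, 0.3004, 0.2278]
tcp_rot: [0.547, -0.45, -0.546, -0.447]
ft_force: [0.7, -0.8, 0.3]
finger_gap: 0.0596
```

Emit:
{"method": "send_rows", "body": {
  "motion": [
    {"translation": [0,-16,-56],"rotation": [-0.1,0,0]},
    {"translation": [0,-11,-58],"rotation": [-0.1,0,0]},
    {"translation": [0,-5,-58],"rotation": [-0.1,0,0]},
    {"translation": [0,1,-59],"rotation": [-0.1,0,0]},
    {"translation": [0,7,-58],"rotation": [-0.1,0,0]}
  ]
}}

```text
time: 1.4
tool_pos: [0.4625, 0.0323, 0.2284]
tcp_rot: [0.644, -0.295, -0.643, -0.293]
ft_force: [1.3, 0.5, 0.4]
finger_gap: 0.0597
```

```bash
python3 -c "
from h import *
st();plan([.496,-.067,.235],2.426)
f=cam('wrist');save(f,'w1.png')"
```

```text
1.4 [0.4625 0.0323 0.2284] [[0.0, -0.756, -0.655], [-0.003, -0.655, 0.756], [-1.0, 0.002, -0.002]] F [1.3 0.5 0.4] M [-0.   -0.05 -0.02] gap 0.0597 q [-0.212 -0.316 -0.301  1.585 -0.003 -0.925]
yaw0 2.284 dyaw 0.142 d [ 0.0335 -0.0993  0.0066] rows 2
{"translation":[-3.2, 19.9, -48.5],"rotation":[-0.071, -0.001, -0.001]},{"translation":[-3.2, 23.2, -47.0],"rotation":[-0.071, -0.001, -0.001]},
```

View pics/w1.png

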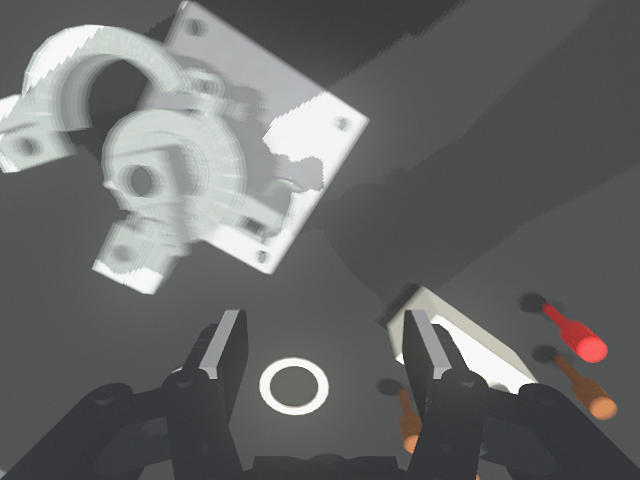

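Emit:
{"method": "send_rows", "body": {
  "motion": [
    {"translation": [-3,20,-48],"rotation": [-0.07,0,0]},
    {"translation": [-3,23,-47],"rotation": [-0.07,0,0]},
    {"translation": [0,0,0],"rotation": [0,0,0]}
  ]
}}

```text
time: 1.82
tool_pos: [0.4994, -0.077, 0.2333]
tcp_rot: [0.663, -0.248, -0.662, -0.245]
ft_force: [-0.5, 0.6, 0.6]
finger_gap: 0.0596
```

```bash
python3 -c "
from h import *
import pickle
st();plan([.496,-.067,.235],2.426)
f=cam('wrist');save(f,'w2.png');pickle.dump(f,open('w2.pkl','wb'))
print(proj(f,[.496,-.067,.15]),proj(f,[.561,-.0578,.116]))"
```

```text
1.825 [ 0.4994 -0.077   0.2333] [[-0.0, -0.653, -0.757], [-0.005, -0.757, 0.653], [-1.0, 0.004, -0.003]] F [-0.5  0.6  0.6] M [0.02 0.02 0.01] gap 0.0596 q [-0.409 -0.186 -0.182  1.573 -0.005 -1.268]
yaw0 2.43 dyaw -0.004 d [-0.0034  0.01    0.0017] rows 1
{"translation":[-1.8, -5.3, 9.1],"rotation":[0.004, -0.003, -0.004]},
[340.64141775 259.13745079] [277.63026605 306.0723674 ]
```

View pics/w2.png

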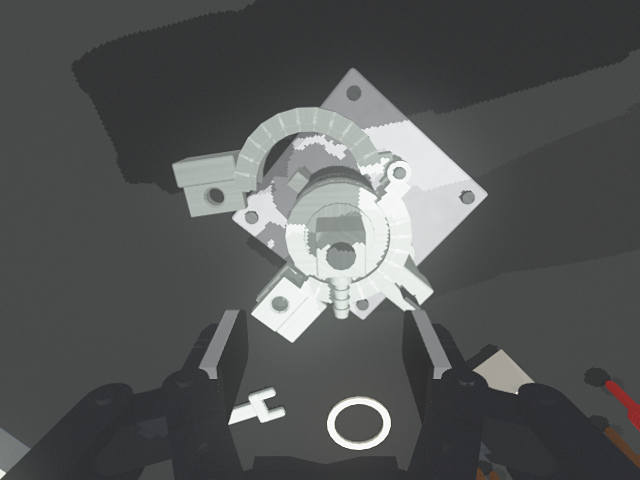

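Emit:
{"method": "send_rows", "body": {
  "motion": [
    {"translation": [20,-5.5,9],"rotation": [0,0,0]},
    {"translation": [40,0,0],"rotation": [0,0,0]},
    {"translation": [35,0,0],"rotation": [0,0,0]},
    {"translation": [0,0,0],"rotation": [0,0,0]}
  ]
}}

```text
time: 2.38
tool_pos: [0.4945, -0.0613, 0.1363]
tcp_rot: [0.663, -0.247, -0.663, -0.245]
ft_force: [-0.0, 0.3, 0.1]
finger_gap: 0.0594
```

```bash
python3 -c "
from h import *
st();plan([.4965,-.0675,.128],2.42)
f=cam('wrist');save(f,'w3.png')"
```

```text
2.375 [ 0.4945 -0.0613  0.1363] [[-0.001, -0.652, -0.758], [-0.004, -0.758, 0.652], [-1.0, 0.003, -0.002]] F [-0.   0.3  0.1] M [ 0.02 -0.02 -0.02] gap 0.0594 q [-0.384 -0.207 -0.376  1.401 -0.004 -1.244]
yaw0 2.431 dyaw -0.011 d [ 0.002  -0.0062 -0.0083] rows 1
{"translation":[8.3, 3.4, -5.5],"rotation":[0.011, -0.002, -0.003]},
```

View pics/w3.png

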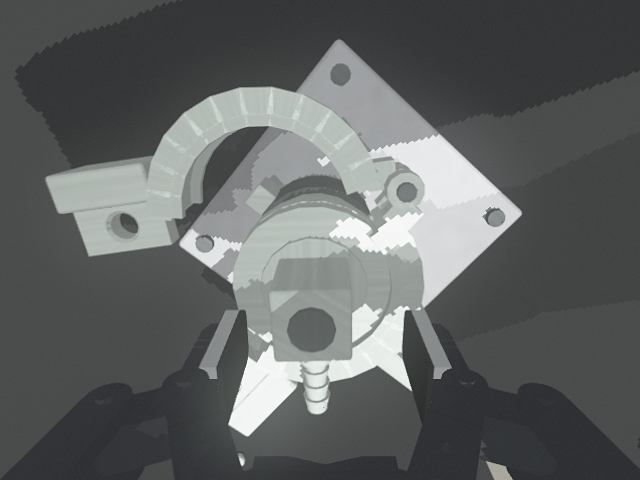

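Emit:
{"method": "send_rows", "body": {
  "motion": [
    {"translation": [8,3.5,-5.5],"rotation": [0.01,0,0]},
    {"translation": [0,0,0],"rotation": [0,0,0]}
  ]
}}

```text
time: 2.68
tool_pos: [0.4989, -0.0683, 0.1329]
tcp_rot: [0.664, -0.251, -0.659, -0.248]
ft_force: [-0.7, 0.3, -0.2]
finger_gap: 0.0593
```

Emit:
{"method": "send_rows", "body": {
  "motion": [
    {"translation": [0,0,0],"rotation": [0,0,0]},
    {"translation": [0,0,0],"rotation": [0,0,0]},
    {"translation": [0,0,0],"rotation": [0,0,0]},
    {"translation": [0,0,0],"rotation": [0,0,0]}
  ],
  "fingers": 0,
  "grip_force": 60
}}

```text
time: 3.18
tool_pos: [0.497, -0.066, 0.1345]
tcp_rot: [0.663, -0.249, -0.661, -0.249]
ft_force: [0.1, 1.3, -3.3]
finger_gap: 0.0283
```

```bash
python3 -c "
from h import *
st()
f=cam('wrist');save(f,'w4.png')"
```

```text
3.175 [ 0.497  -0.066   0.1345] [[0.002, -0.659, -0.752], [-0.001, -0.752, 0.659], [-1.0, -0.0, -0.002]] F [ 0.1  1.3 -3.3] M [-0.1  -0.22  0.01] gap 0.0283 q [-0.393 -0.199 -0.373  1.395 -0.    -1.244]
```

View pics/w4.png

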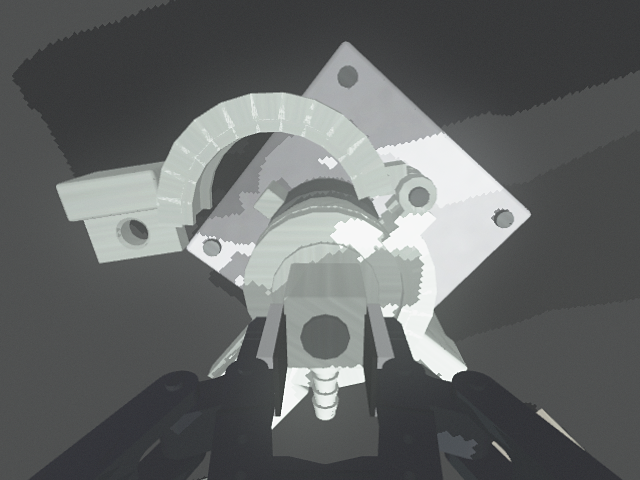

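Emit:
{"method": "send_rows", "body": {
  "motion": [
    {"translation": [0,0,0],"rotation": [-0.12,0,0]},
    {"translation": [0,0,0],"rotation": [-0.16,0,0]},
    {"translation": [0,0,0],"rotation": [-0.16,0,0]},
    {"translation": [0,0,0],"rotation": [-0.16,0,0]},
    {"translation": [0,0,0],"rotation": [-0.12,0,0]}
  ]
}}

```text
time: 3.85
tool_pos: [0.4951, -0.0653, 0.1345]
tcp_rot: [-0.706, -0.008, 0.708, -0.007]
ft_force: [-3.0, 1.0, -1.2]
finger_gap: 0.0286
```

```bash
python3 -c "
from h import *
st();plan([.4965,-.0675,.134],2.42+.88)
f=cam('wrist');save(f,'w5.png')
t=pickle=cam('top');save(t,'t5.png',(340,210,490,345),5)"
```

```text
3.85 [ 0.4951 -0.0653  0.1345] [[-0.002, 0.021, -1.0], [0.001, -1.0, -0.021], [-1.0, -0.001, 0.002]] F [-3.   1.  -1.2] M [ 0.05  0.14 -0.21] gap 0.0286 q [-0.394 -0.199 -0.373  1.399  0.    -1.986]
yaw0 -3.12 dyaw 0.137 d [ 0.0014 -0.0022 -0.0005] rows 1
{"translation":[0.5, 2.2, -1.3],"rotation":[-0.137, 0.002, 0.001]},
```

View pics/w5.png

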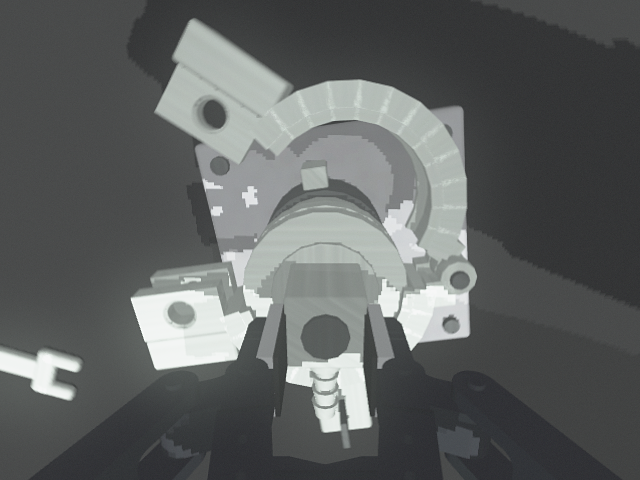

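View pics/t5.png

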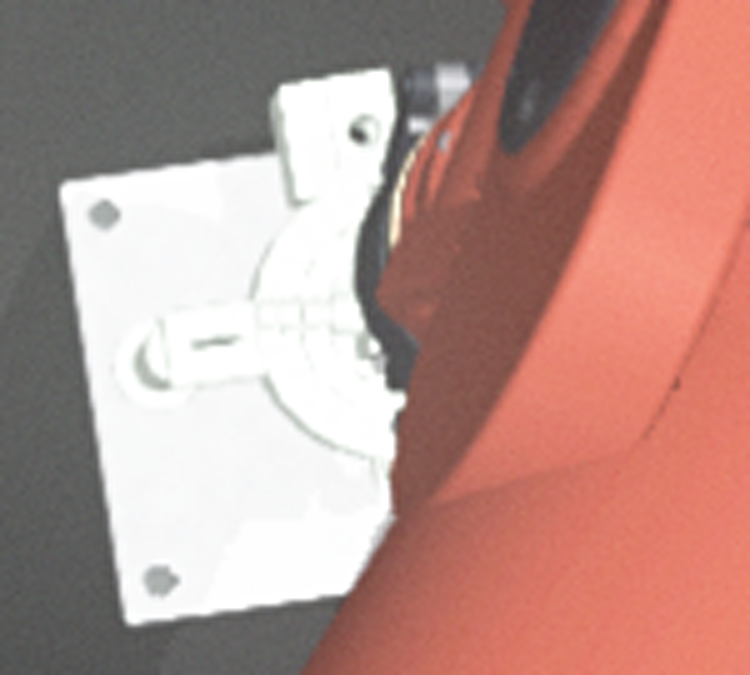

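Emit:
{"method": "send_rows", "body": {
  "motion": [
    {"translation": [0,0,0],"rotation": [-0.09,0,0]},
    {"translation": [0,0,0],"rotation": [-0.05,0,0]},
    {"translation": [0,0,0],"rotation": [0,0,0]}
  ]
}}

```text
time: 4.32
tool_pos: [0.4948, -0.0653, 0.1345]
tcp_rot: [-0.704, -0.054, 0.706, -0.053]
ft_force: [-2.3, 0.8, -2.4]
finger_gap: 0.0285
```

```bash
python3 -c "
from h import *
import pickle
st();plan([.4965,-.0675,.134],2.42+.88)
f=cam('wrist');save(f,'w6.png',(240,260,400,460),3.5);pickle.dump(f,open('w6.pkl','wb'))
t=cam('top');save(t,'t6.png',(370,240,430,300),10);pickle.dump(t,open('t6.pkl','wb'))"
```

```text
4.325 [ 0.4948 -0.0653  0.1345] [[-0.003, 0.151, -0.988], [0.001, -0.988, -0.151], [-1.0, -0.002, 0.003]] F [-2.3  0.8 -2.4] M [ 0.11 -0.08  0.09] gap 0.0285 q [-0.394 -0.199 -0.373  1.4   -0.    -2.117]
yaw0 -2.99 dyaw 0.006 d [ 0.0017 -0.0022 -0.0005] rows 1
{"translation":[0.4, 2.4, -1.4],"rotation":[-0.006, 0.003, 0.002]},
```

View pics/w6.png

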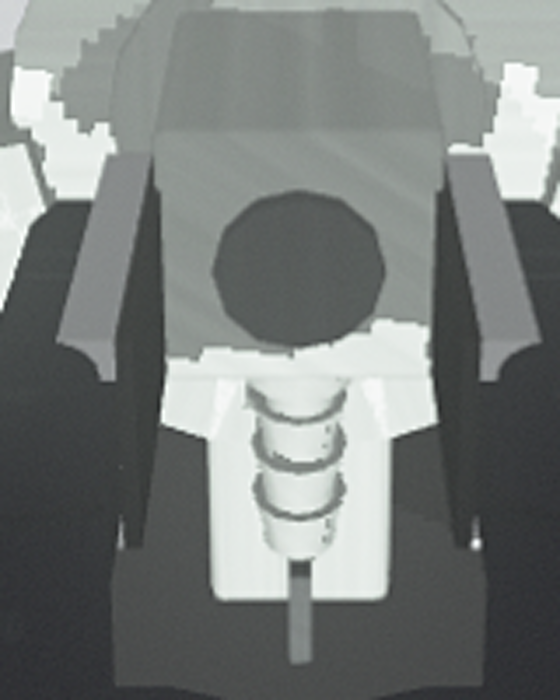

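View pics/t6.png

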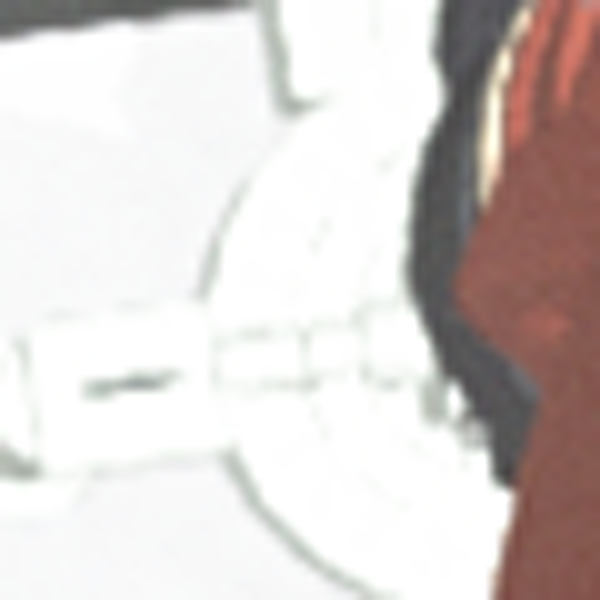

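Emit:
{"method": "send_rows", "body": {
  "motion": [
    {"translation": [0,0,0],"rotation": [0,0,0]},
    {"translation": [0,0,0],"rotation": [0,0,0]},
    {"translation": [-20,0,0],"rotation": [0,0,0]},
    {"translation": [-40,0,0],"rotation": [0,0,0]}
  ],
  "fingers": 70
}}

```text
time: 4.92
tool_pos: [0.4943, -0.0652, 0.1955]
tcp_rot: [-0.704, -0.053, 0.707, -0.052]
ft_force: [0.7, -0.4, 0.8]
finger_gap: 0.0596
```

```bash
python3 -c "
from h import *
import pickle
st();plan([.515,-.188,.21],1.026)
f=cam('wrist');save(f,'w7.png')"
```

```text
4.925 [ 0.4943 -0.0652  0.1955] [[-0.005, 0.148, -0.989], [0.002, -0.989, -0.148], [-1.0, -0.002, 0.004]] F [ 0.7 -0.4  0.8] M [-0.04 -0.02 -0.02] gap 0.0596 q [-0.394 -0.205 -0.267  1.513 -0.    -2.114]
yaw0 -2.993 dyaw -2.264 d [ 0.0207 -0.1228  0.0145] rows 13
{"translation":[-1.1, 9.6, -0.2],"rotation":[0.174, 0.0, -0.0]},{"translation":[-1.1, 9.4, -1.8],"rotation":[0.174, 0.0, -0.0]},{"translation":[-1.1, 8.9, -3.4],"rotation":[0.174, 0.0, -0.0]},{"translation":[-1.1, 8.2, -4.9],"rotation":[0.174, 0.0, -0.0]},{"translation":[-1.1, 7.2, -6.3],"rotation":[0.174, 0.0, -0.0]},
{"translation":[-1.1, 6.0, -7.4],"rotation":[0.174, 0.0, -0.0]},{"translation":[-1.1, 4.7, -8.4],"rotation":[0.174, 0.0, -0.0]},{"translation":[-1.1, 3.1, -9.1],"rotation":[0.174, 0.0, -0.0]},{"translation":[-1.1, 1.5, -9.5],"rotation":[0.174, 0.0, -0.0]},{"translation":[-1.1, -0.1, -9.6],"rotation":[0.174, 0.0, -0.0]},
{"translation":[-1.1, -1.8, -9.4],"rotation":[0.174, 0.0, -0.0]},{"translation":[-1.1, -3.4, -9.0],"rotation":[0.174, 0.0, -0.0]},{"translation":[-1.1, -4.9, -8.2],"rotation":[0.174, 0.0, -0.0]},
```

View pics/w7.png

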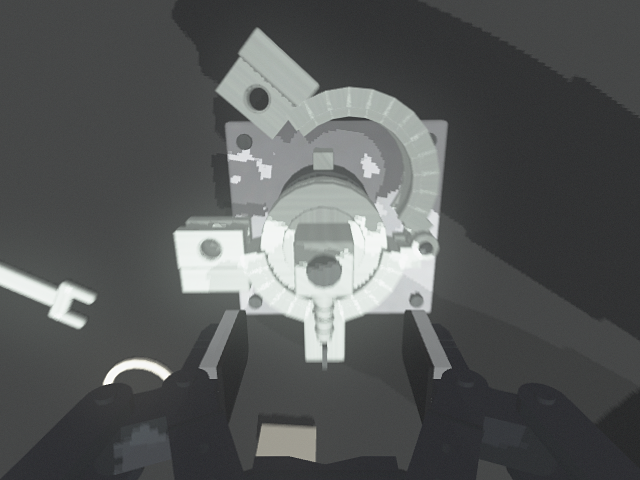

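The nozzle is lined up with the blade: the block at (324,268), the tip at (324,338) and the blade at (325,357) are collinear. Next is the swing half.

Emit:
{"method": "send_rows", "body": {
  "motion": [
    {"translation": [-4,10,0],"rotation": [0.18,0,0]},
    {"translation": [-4,9,-2],"rotation": [0.18,0,0]},
    {"translation": [-4,9,-3],"rotation": [0.18,0,0]},
    {"translation": [-3,8,-5],"rotation": [0.18,0,0]},
    {"translation": [0,7,-6],"rotation": [0.18,0,0]}
  ],
  "fingers": 0
}}

```text
time: 5.6
tool_pos: [0.5064, -0.1152, 0.2288]
tcp_rot: [0.66, -0.269, -0.648, -0.268]
ft_force: [0.7, 0.2, -1.0]
finger_gap: -0.0
```

Emit:
{"method": "send_rows", "body": {
  "motion": [
    {"translation": [0,6,-8],"rotation": [0.18,0,0]},
    {"translation": [0,5,-8],"rotation": [0.18,0,0]},
    {"translation": [0,3,-9],"rotation": [0.18,0,0]},
    {"translation": [0,1,-10],"rotation": [0.18,0,0]},
    {"translation": [0,0,-10],"rotation": [0.18,0,0]}
  ]
}}

```text
time: 6.22
tool_pos: [0.5132, -0.1667, 0.2382]
tcp_rot: [-0.472, 0.53, 0.455, 0.537]
ft_force: [0.4, -0.4, -0.2]
finger_gap: -0.0
```

```bash
python3 -c "
from h import *
st();plan([.515,-.188,.21],1.026)"
```

```text
6.225 [ 0.5132 -0.1667  0.2382] [[0.024, -0.99, 0.14], [-0.012, 0.14, 0.99], [-1.0, -0.025, -0.009]] F [ 0.4 -0.4 -0.2] M [ 0.04  0.01 -0.02] gap -0.0 q [-0.558 -0.114 -0.108  1.55   0.002 -0.418]
yaw0 1.431 dyaw -0.405 d [ 0.0018 -0.0213 -0.0282] rows 3
{"translation":[9.5, -1.3, -6.9],"rotation":[0.135, -0.001, 0.009]},{"translation":[9.5, -2.3, -6.6],"rotation":[0.135, -0.001, 0.009]},{"translation":[9.4, -3.3, -6.3],"rotation":[0.135, -0.001, 0.009]},
```

Emit:
{"method": "send_rows", "body": {
  "motion": [
    {"translation": [9,-1.5,-7],"rotation": [0.14,0,0.009]},
    {"translation": [9,-2.5,-7],"rotation": [0.14,0,0.009]},
    {"translation": [9,-3.5,-6],"rotation": [0.14,0,0.009]},
    {"translation": [0,0,0],"rotation": [0,0,0]}
  ]
}}

```text
time: 6.72
tool_pos: [0.517, -0.1909, 0.2176]
tcp_rot: [-0.34, 0.621, 0.334, 0.622]
ft_force: [-1.1, -0.2, -0.0]
finger_gap: 0.0002
```

```bash
python3 -c "
from h import *
st();plan([.515,-.188,.098],1.026)
f=cam('wrist');save(f,'w8.png')
s=cam('scene');save(s,'s8.png',(140,60,380,280),3)
print(proj(f,[.5302,-.1635,.116]))"
```

```text
6.725 [ 0.517  -0.1909  0.2176] [[0.004, -0.838, 0.545], [-0.007, 0.545, 0.838], [-1.0, -0.007, -0.003]] F [-1.1 -0.2 -0. ] M [-0.01  0.03  0.05] gap 0.0002 q [-0.589 -0.057 -0.091  1.529 -0.003 -0.013]
yaw0 0.994 dyaw 0.032 d [-0.002   0.0029 -0.1196] rows 2
{"translation":[59.8, 2.1, 0.9],"rotation":[-0.016, -0.002, 0.004]},{"translation":[59.8, 1.8, 0.8],"rotation":[-0.016, -0.002, 0.004]},
[374.03581195 232.35795061]
```

View pics/w8.png

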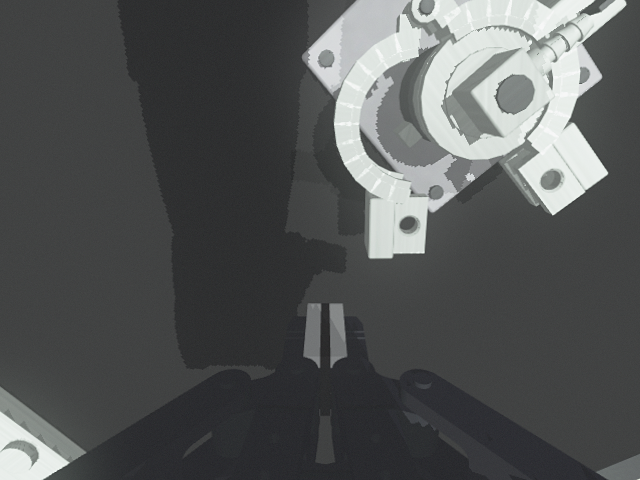

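View pics/s8.png

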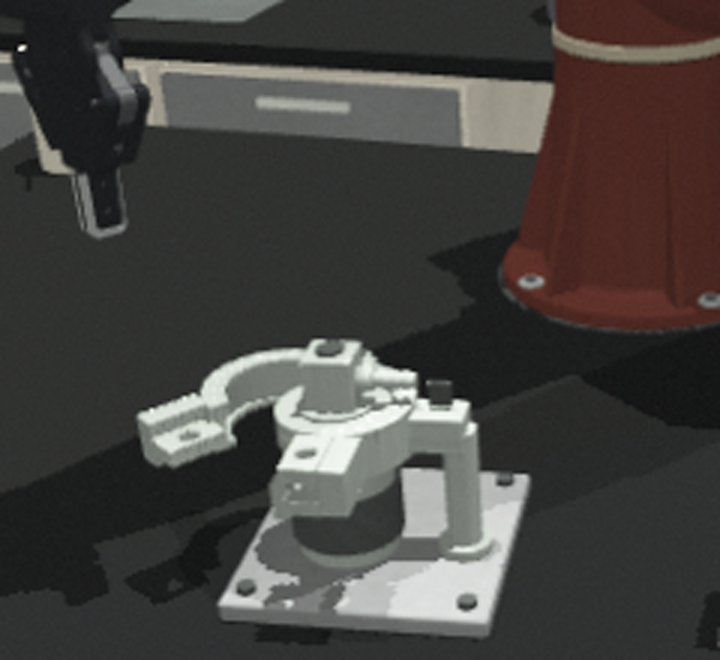

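Emit:
{"method": "send_rows", "body": {
  "motion": [
    {"translation": [60,2,0],"rotation": [-0.016,0,0]},
    {"translation": [58,2,0],"rotation": [-0.016,0,0]},
    {"translation": [0,0,0],"rotation": [0,0,0]}
  ]
}}

```text
time: 7.2
tool_pos: [0.5165, -0.1896, 0.102]
tcp_rot: [-0.356, 0.612, 0.346, 0.615]
ft_force: [-0.8, 0.6, 0.8]
finger_gap: -0.0001
```

```bash
cat > push.py <<'E'
from h import *
import sys
H=np.array([.4390,-.0766]); th=.155
u=lambda a:np.array([np.cos(a),np.sin(a)])
def tcp(phi,off=14.5): a=th-phi; return H+.123*u(a)+(.027+off/1000)*u(a-np.pi/2), a+np.pi/2
def rows(phis,z=.098,off=14.5):
    o=get_obs(); p=np.array(o['tool_pos']); R=Rn.from_quat(o['tcp_rot']).as_matrix()
    for ph in phis:
        q,yaw=tcp(ph,off)
        Rt=np.column_stack([[0,0,-1],[-np.sin(yaw),np.cos(yaw),0],[np.cos(yaw),np.sin(yaw),0]])
        P=np.array([*q,z]); print('{"translation":%s,"rotation":%s}'%(np.round(R.T@(P-p)*1000,1).tolist(),np.round(Rn.from_matrix(R.T@Rt).as_rotvec(),3).tolist()))
        R=Rt;p=P
E
python3 -c "
from push import *
st();rows([.74,.69,.6,.5,.4,.3,.2,.1])"
```

```text
7.2 [ 0.5165 -0.1896  0.102 ] [[0.011, -0.862, 0.507], [-0.011, 0.507, 0.862], [-1.0, -0.015, -0.004]] F [-0.8  0.6  0.8] M [0.   0.04 0.03] gap -0.0001 q [-0.588 -0.05  -0.295  1.311 -0.003 -0.056]
{"translation":[3.9, 3.5, 10.1],"rotation":[0.053, -0.003, 0.015]}
{"translation":[0.0, -1.9, 6.2],"rotation":[-0.05, 0.0, 0.0]}
{"translation":[0.0, -3.2, 11.2],"rotation":[-0.09, 0.0, 0.0]}
{"translation":[0.0, -3.5, 12.5],"rotation":[-0.1, 0.0, 0.0]}
{"translation":[0.0, -3.5, 12.5],"rotation":[-0.1, 0.0, 0.0]}
{"translation":[0.0, -3.5, 12.5],"rotation":[-0.1, 0.0, 0.0]}
{"translation":[0.0, -3.5, 12.5],"rotation":[-0.1, 0.0, 0.0]}
{"translation":[0.0, -3.5, 12.5],"rotation":[-0.1, 0.0, 0.0]}
```

Emit:
{"method": "send_rows", "body": {
  "motion": [
    {"translation": [4,2,10],"rotation": [0,0,0.01]},
    {"translation": [0,-1,6],"rotation": [0,0,0]},
    {"translation": [0,-3,11],"rotation": [-0.09,0,0]},
    {"translation": [0,-3.5,12.5],"rotation": [-0.1,0,0]},
    {"translation": [0,0,0],"rotation": [0,0,0]}
  ]
}}

```text
time: 7.82
tool_pos: [0.5471, -0.1584, 0.1098]
tcp_rot: [-0.416, 0.575, 0.403, 0.577]
ft_force: [-0.2, 0.4, 0.4]
finger_gap: -0.0003
```

```bash
python3 -c "
from push import *
st();rows([.5,.4,.3,.2,.1])
f=cam('wrist');save(f,'w9.png')"
```

```text
7.825 [ 0.5471 -0.1584  0.1098] [[0.013, -0.944, 0.329], [-0.014, 0.329, 0.944], [-1.0, -0.017, -0.009]] F [-0.2  0.4  0.4] M [-0.01  0.03  0.03] gap -0.0003 q [-0.508  0.002 -0.229  1.321 -0.006 -0.173]
{"translation":[11.7, 6.6, -0.9],"rotation":[0.01, -0.009, 0.017]}
{"translation":[0.0, -3.5, 12.5],"rotation":[-0.1, 0.0, 0.0]}
{"translation":[0.0, -3.5, 12.5],"rotation":[-0.1, 0.0, 0.0]}
{"translation":[0.0, -3.5, 12.5],"rotation":[-0.1, 0.0, 0.0]}
{"translation":[0.0, -3.5, 12.5],"rotation":[-0.1, 0.0, 0.0]}
```

View pics/w9.png

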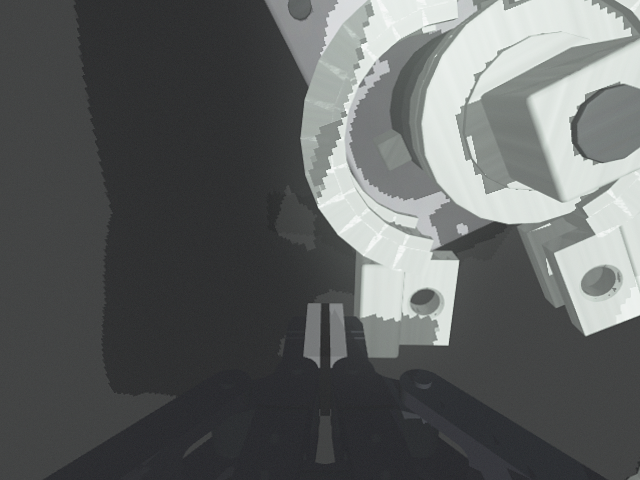

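Emit:
{"method": "send_rows", "body": {
  "motion": [
    {"translation": [12,5,-1],"rotation": [0,0,0.02]},
    {"translation": [2,-3,12],"rotation": [-0.1,0,0.005]},
    {"translation": [2,-3.5,12.5],"rotation": [-0.1,0,0.005]},
    {"translation": [0,0,0],"rotation": [0,0,0]}
  ]
}}

```text
time: 8.38
tool_pos: [0.5542, -0.1382, 0.0927]
tcp_rot: [-0.461, 0.54, 0.466, 0.528]
ft_force: [-0.6, 0.4, -0.0]
finger_gap: -0.0003
```

```bash
python3 -c "
from push import *
st();rows([.3,.2,.1])
f=cam('wrist');save(f,'w10.png')
f=cam('top');save(f,'t10.png',(340,210,490,345),5)"
```

```text
8.375 [ 0.5542 -0.1382  0.0927] [[-0.018, -0.99, 0.139], [-0.006, 0.14, 0.99], [-1.0, 0.017, -0.008]] F [-0.6  0.4 -0. ] M [0.03 0.02 0.01] gap -0.0003 q [-0.466  0.058 -0.203  1.323 -0.013 -0.326]
{"translation":[-5.4, 0.0, 2.7],"rotation":[0.005, -0.008, -0.017]}
{"translation":[0.0, -3.5, 12.5],"rotation":[-0.1, 0.0, 0.0]}
{"translation":[0.0, -3.5, 12.5],"rotation":[-0.1, 0.0, 0.0]}
```

View pics/w10.png

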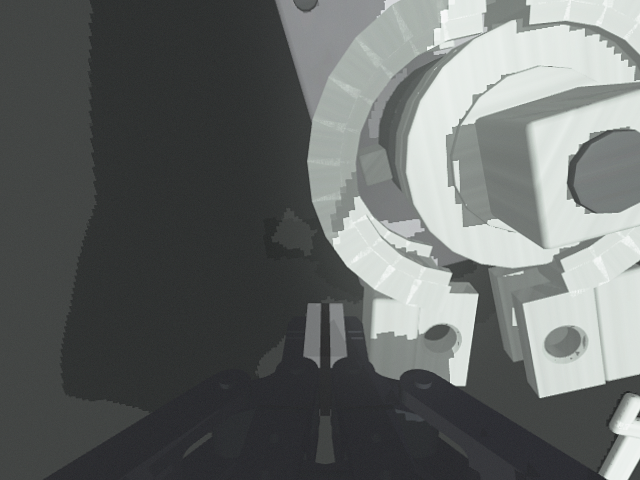

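View pics/t10.png

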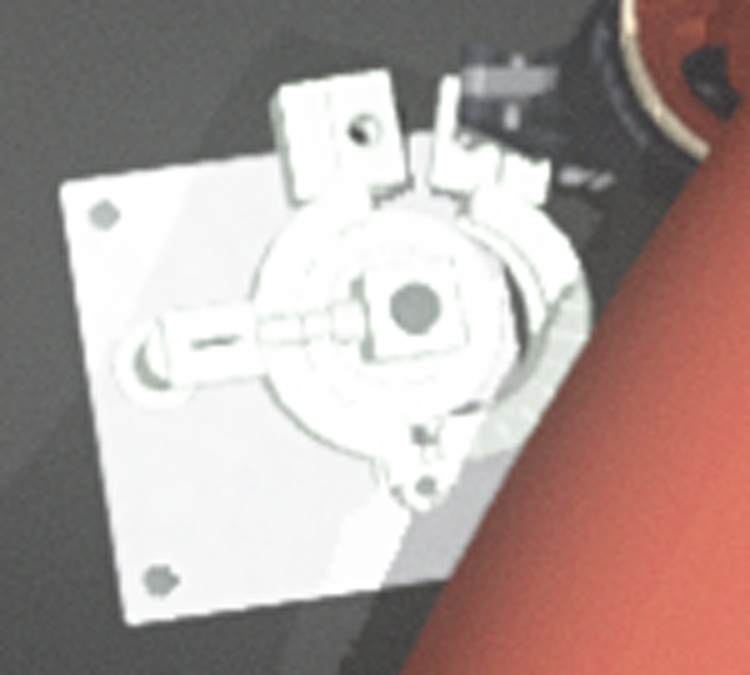

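Emit:
{"method": "send_rows", "body": {
  "motion": [
    {"translation": [-4,0,3],"rotation": [0,0,-0.015]},
    {"translation": [0,-3.5,12.5],"rotation": [-0.1,0,0]},
    {"translation": [0,-3.5,12.5],"rotation": [-0.1,0,0]},
    {"translation": [0,0,0],"rotation": [0,0,0]}
  ]
}}

```text
time: 8.98
tool_pos: [0.5635, -0.1129, 0.0978]
tcp_rot: [0.516, -0.489, -0.511, -0.484]
ft_force: [-0.7, -0.8, 0.0]
finger_gap: 0.0003
```

```bash
python3 -c "
from push import *
st();rows([.1,.05])
f=cam('wrist');save(f,'w11.png')"
```

```text
8.975 [ 0.5635 -0.1129  0.0978] [[0.0, -0.999, -0.055], [-0.01, -0.055, 0.998], [-1.0, 0.001, -0.01]] F [-0.7 -0.8  0. ] M [ 0.04 -0.02  0.  ] gap 0.0003 q [-0.42   0.042 -0.21   1.314 -0.009 -0.475]
{"translation":[-0.2, -0.7, 1.6],"rotation":[-0.0, -0.01, -0.001]}
{"translation":[0.0, -1.9, 6.2],"rotation":[-0.05, 0.0, 0.0]}
```

View pics/w11.png

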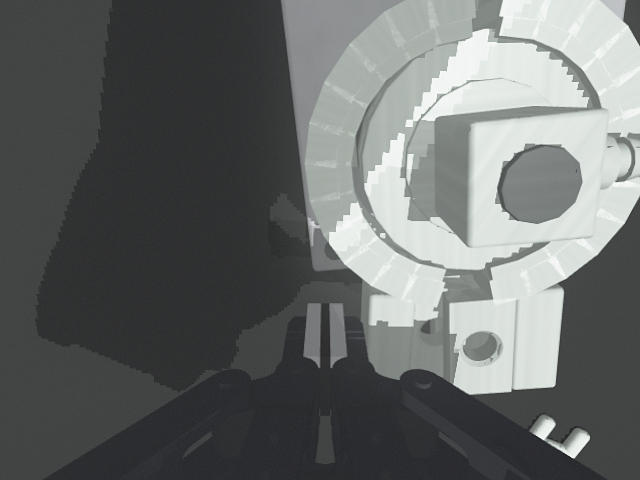

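Emit:
{"method": "send_rows", "body": {
  "motion": [
    {"translation": [0,-1,6],"rotation": [-0.05,0,0]},
    {"translation": [0,-1,5],"rotation": [-0.05,0,0]},
    {"translation": [0,0,0],"rotation": [0,0,0]}
  ]
}}

```text
time: 9.4
tool_pos: [0.5648, -0.1031, 0.0983]
tcp_rot: [0.54, -0.463, -0.534, -0.457]
ft_force: [0.7, -0.3, -0.4]
finger_gap: -0.0001
```

Emit:
{"method": "send_rows", "body": {
  "motion": [
    {"translation": [0,0,2.5],"rotation": [-0.02,0,0]},
    {"translation": [0,0,0],"rotation": [0,0,0]}
  ]
}}

```text
time: 9.65
tool_pos: [0.5645, -0.1009, 0.0984]
tcp_rot: [0.545, -0.458, -0.538, -0.452]
ft_force: [0.4, 0.9, -0.7]
finger_gap: -0.0001
```

```bash
python3 -c "
from push import *
st();rows([.05,0])
f=cam('wrist');save(f,'w12.png')"
```

```text
9.65 [ 0.5645 -0.1009  0.0984] [[0.002, -0.985, -0.172], [-0.012, -0.172, 0.985], [-1.0, -0.0, -0.012]] F [ 0.4  0.9 -0.7] M [ 0.02  0.02 -0.  ] gap -0.0001 q [-0.399  0.035 -0.216  1.313 -0.01  -0.573]
{"translation":[0.5, -0.5, -4.2],"rotation":[0.068, -0.012, 0.0]}
{"translation":[0.0, -1.9, 6.2],"rotation":[-0.05, 0.0, 0.0]}
```

View pics/w12.png

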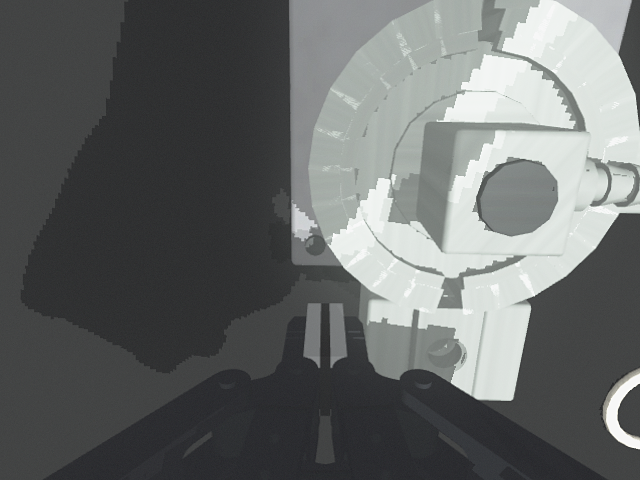

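Emit:
{"method": "send_rows", "body": {
  "motion": [
    {"translation": [0,0,2.5],"rotation": [0,0,0]},
    {"translation": [0,0,0],"rotation": [0,0,0]}
  ]
}}

```text
time: 9.95
tool_pos: [0.5641, -0.0987, 0.0984]
tcp_rot: [0.545, -0.458, -0.538, -0.452]
ft_force: [1.4, -0.2, -0.1]
finger_gap: -0.0001
```

Emit:
{"method": "send_rows", "body": {
  "motion": [
    {"translation": [0,0,2],"rotation": [0,0,0]},
    {"translation": [0,0,0],"rotation": [0,0,0]}
  ]
}}

```text
time: 10.2
tool_pos: [0.5641, -0.0988, 0.0985]
tcp_rot: [0.545, -0.459, -0.536, -0.452]
ft_force: [1.1, -0.4, -0.1]
finger_gap: 0.0002
```

Emit:
{"method": "send_rows", "body": {
  "motion": [
    {"translation": [0,0,1.5],"rotation": [0,0,0]},
    {"translation": [0,0,0],"rotation": [0,0,0]}
  ]
}}

```text
time: 10.45
tool_pos: [0.5641, -0.0988, 0.0985]
tcp_rot: [0.546, -0.46, -0.535, -0.451]
ft_force: [0.1, -1.1, -0.1]
finger_gap: -0.0001
```

```bash
python3 -c "
from push import *
st();rows([.05,0])
f=cam('wrist');save(f,'w13.png')"
```

```text
10.45 [ 0.5641 -0.0988  0.0985] [[0.003, -0.986, -0.169], [-0.019, -0.169, 0.985], [-1.0, 0.0, -0.02]] F [ 0.1 -1.1 -0.1] M [-0.37 -0.2  -0.01] gap -0.0001 q [-0.393  0.029 -0.222  1.309 -0.017 -0.562]
{"translation":[0.7, -0.5, -6.4],"rotation":[0.064, -0.02, 0.001]}
{"translation":[0.0, -1.9, 6.2],"rotation":[-0.05, 0.0, 0.0]}
```

View pics/w13.png

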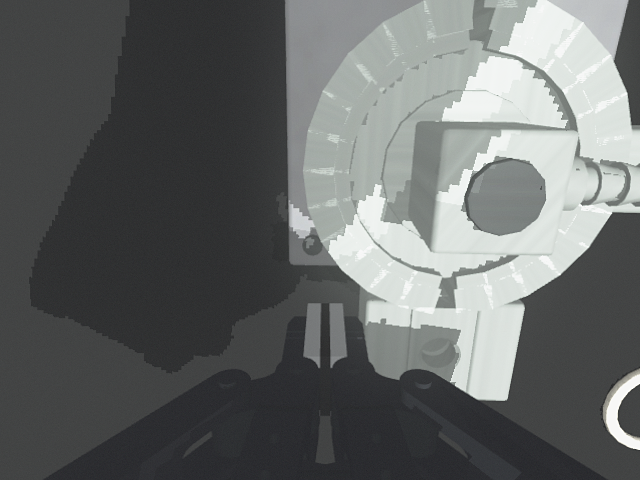

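Emit:
{"method": "send_rows", "body": {
  "motion": [
    {"translation": [0,0,-12],"rotation": [0,0,-0.02]},
    {"translation": [-40,0,-10],"rotation": [0,0.02,0]},
    {"translation": [-60,0,0],"rotation": [0,0,0]},
    {"translation": [-30,0,0],"rotation": [0,0,0]}
  ],
  "fingers": 60
}}

```text
time: 11.0
tool_pos: [0.562, -0.1165, 0.2284]
tcp_rot: [0.553, -0.458, -0.528, -0.453]
ft_force: [0.1, 0.0, -0.7]
finger_gap: 0.051
```

```bash
python3 -c "
from h import *
st();plan([.489,.262,.20],1.6)"
```

```text
11.0 [ 0.562  -0.1165  0.2284] [[0.023, -0.985, -0.169], [-0.029, -0.17, 0.985], [-0.999, -0.017, -0.032]] F [ 0.1  0.  -0.7] M [-0.02 -0.04 -0.01] gap 0.051 q [-0.423 -0.016 -0.031  1.522 -0.017 -0.594]
yaw0 1.741 dyaw -0.141 d [-0.073   0.3785 -0.0284] rows 7
{"translation":[2.3, 1.2, 55.2],"rotation":[0.02, -0.004, 0.003]},{"translation":[2.5, 2.3, 55.1],"rotation":[0.02, -0.004, 0.003]},{"translation":[2.8, 3.4, 55.1],"rotation":[0.02, -0.004, 0.003]},{"translation":[3.0, 4.5, 55.0],"rotation":[0.02, -0.004, 0.003]},{"translation":[3.3, 5.6, 54.8],"rotation":[0.02, -0.004, 0.003]},
{"translation":[3.5, 6.7, 54.7],"rotation":[0.02, -0.004, 0.003]},{"translation":[3.8, 7.8, 54.5],"rotation":[0.02, -0.004, 0.003]},
```

Emit:
{"method": "send_rows", "body": {
  "motion": [
    {"translation": [0,1,55],"rotation": [0.02,-0.01,0.006]},
    {"translation": [1,2,55],"rotation": [0.02,-0.01,0.006]},
    {"translation": [2,3.5,55],"rotation": [0.02,-0.01,0.006]},
    {"translation": [2,4.5,55],"rotation": [0.02,0,0]},
    {"translation": [2,5.5,55],"rotation": [0.02,0,0]}
  ]
}}

```text
time: 11.62
tool_pos: [0.511, 0.157, 0.2208]
tcp_rot: [0.516, -0.482, -0.514, -0.487]
ft_force: [1.2, -0.5, -0.3]
finger_gap: 0.051
```

```bash
python3 -c "
from h import *
st();plan([.489,.262,.20],1.6)"
```

```text
11.625 [0.511  0.157  0.2208] [[0.008, -0.998, -0.061], [0.003, -0.061, 0.998], [-1.0, -0.008, 0.003]] F [ 1.2 -0.5 -0.3] M [ 0.01 -0.05 -0.01] gap 0.051 q [ 0.052 -0.109 -0.134  1.537  0.003 -0.009]
yaw0 1.631 dyaw -0.031 d [-0.022   0.105  -0.0208] rows 2
{"translation":[10.5, 7.9, 53.0],"rotation":[0.016, 0.001, 0.004]},{"translation":[10.4, 8.7, 52.9],"rotation":[0.016, 0.001, 0.004]},
```

Emit:
{"method": "send_rows", "body": {
  "motion": [
    {"translation": [10,8,53],"rotation": [0.015,0,0.004]},
    {"translation": [10,9,53],"rotation": [0.015,0,0.004]},
    {"translation": [0,0,0],"rotation": [0,0,0]},
    {"translation": [0,0,0],"rotation": [0,0,0]}
  ]
}}

```text
time: 12.12
tool_pos: [0.4858, 0.268, 0.2003]
tcp_rot: [-0.507, 0.49, 0.511, 0.493]
ft_force: [0.7, -0.6, 0.3]
finger_gap: 0.0513
```

```bash
python3 -c "
from h import *
import pickle
st();plan([.489,.262,.064],1.6)
f=cam('wrist');save(f,'w14.png');pickle.dump(f,open('w14.pkl','wb'));print(proj(f,[.489,.262,.088]))
t=cam('top');save(t,'t14.png',(340,210,490,345),5);pickle.dump(t,open('t14.pkl','wb'))"
```

```text
12.125 [0.4858 0.268  0.2003] [[-0.001, -0.999, -0.035], [0.007, -0.035, 0.999], [-1.0, 0.001, 0.007]] F [ 0.7 -0.6  0.3] M [-0.03  0.03 -0.05] gap 0.0513 q [ 0.264 -0.041 -0.107  1.504  0.007  0.229]
yaw0 1.606 dyaw -0.006 d [ 0.0032 -0.006  -0.1363] rows 3
{"translation":[45.4, -1.0, -2.4],"rotation":[0.002, 0.002, -0.0]},{"translation":[45.4, -1.0, -2.3],"rotation":[0.002, 0.002, -0.0]},{"translation":[45.4, -1.0, -2.1],"rotation":[0.002, 0.002, -0.0]},
[314.92778455 238.74148795]
```

View pics/w14.png

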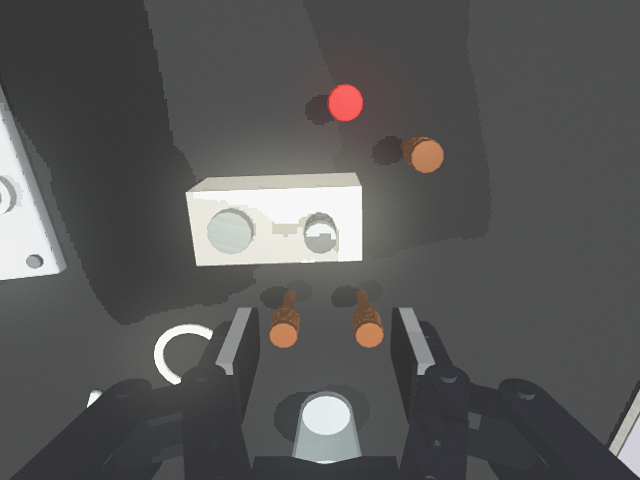

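View pics/t14.png

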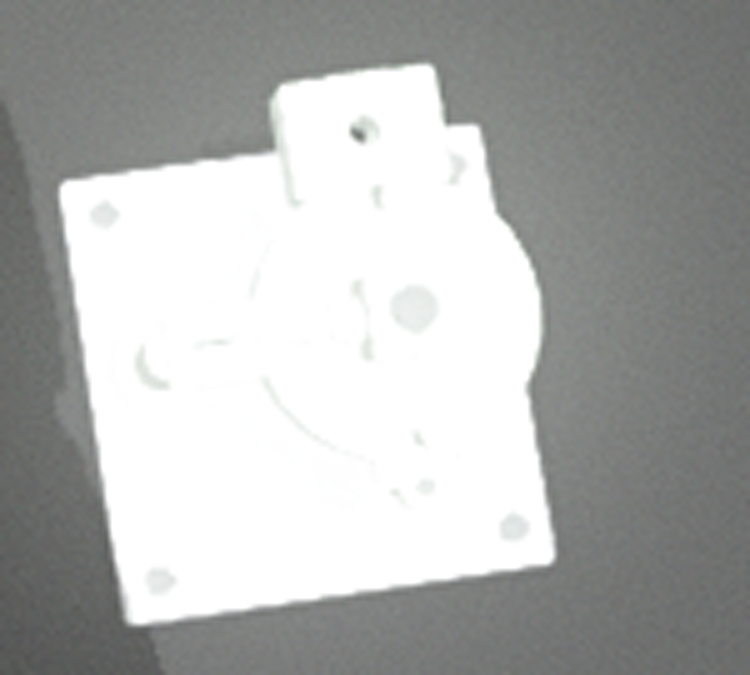

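```bash
python3 -c "
from h import *
import pickle
f=pickle.load(open('w14.pkl','rb'));save(f,'w14c.png',(260,180,380,280),6)"
```

```text
(no output)
```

View pics/w14c.png

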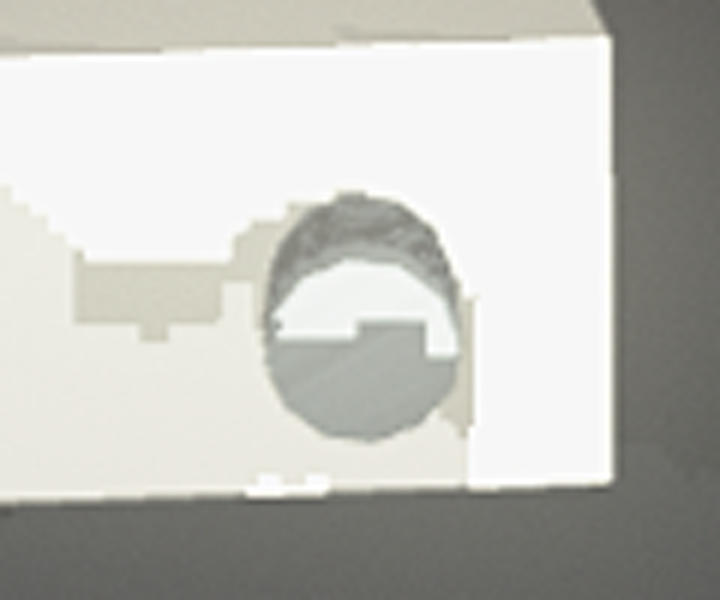

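```bash
python3 -c "
from h import *
import pickle
f=pickle.load(open('w14.pkl','rb'));s=pickle.load(open('scene0.pkl','rb'));t=pickle.load(open('top0.pkl','rb'))
uv=(260+365/6-.4,180+347/6-.4); print(atz(f,uv,.088))
print(tri([(f,uv),(s,(440,229.6)),(t,(229.6,275.2))]))
w=pickle.load(open('w2.pkl','rb'));print('hole',atz(w,(280,303.5),.116),'block',atz(w,(341,256),.15))
"
```

```text
[0.48797094 0.26560473 0.088     ]
[0.48874919 0.26394692 0.08742529]
hole [ 0.55833122 -0.05819856  0.116     ] block [ 0.49454953 -0.06839225  0.15      ]
```

Emit:
{"method": "send_rows", "body": {
  "motion": [
    {"translation": [45,-2,-1],"rotation": [0,0,0]},
    {"translation": [45,-1,-1.5],"rotation": [0,0.007,0]},
    {"translation": [30,0,-1],"rotation": [0,0,0]},
    {"translation": [0,0,0],"rotation": [0,0,0]}
  ]
}}

```text
time: 12.72
tool_pos: [0.4927, 0.26, 0.0794]
tcp_rot: [0.507, -0.492, -0.506, -0.495]
ft_force: [-0.6, -0.6, -0.1]
finger_gap: 0.0508
```

```bash
python3 -c "
from h import *
import pickle
st();plan([.4885,.2645,.063],1.6)
f=cam('wrist');save(f,'w15.png');pickle.dump(f,open('w15.pkl','wb'));print(proj(f,[.489,.2645,.088]))"
```

```text
12.725 [0.4927 0.26   0.0794] [[0.003, -1.0, -0.026], [0.001, -0.026, 1.0], [-1.0, -0.003, 0.001]] F [-0.6 -0.6 -0.1] M [0.01 0.05 0.03] gap 0.0508 q [ 2.510e-01 -2.000e-03 -2.890e-01  1.281e+00  1.000e-03  2.240e-01]
yaw0 1.597 dyaw 0.003 d [-0.0042  0.0045 -0.0164] rows 1
{"translation":[16.4, 4.2, 4.5],"rotation":[-0.003, 0.001, 0.003]},
[338.01136025 326.6987532 ]
```

View pics/w15.png

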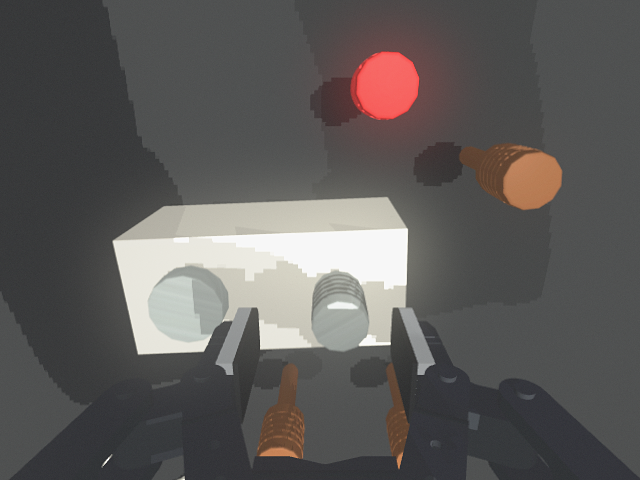

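Emit:
{"method": "send_rows", "body": {
  "motion": [
    {"translation": [8,5,5],"rotation": [0,0,0.003]},
    {"translation": [8,0,0],"rotation": [0,0,0]},
    {"translation": [0,0,0],"rotation": [0,0,0]}
  ]
}}

```text
time: 13.15
tool_pos: [0.4909, 0.2657, 0.0682]
tcp_rot: [0.507, -0.491, -0.505, -0.496]
ft_force: [0.6, -0.5, 0.1]
finger_gap: 0.0516
```

```bash
python3 -c "
from h import *
import pickle
st();plan([.4885,.2645,.063],1.6)
f=cam('wrist');save(f,'w16.png');print(proj(f,[.4885,.2645,.088]))"
```

```text
13.15 [0.4909 0.2657 0.0682] [[0.008, -1.0, -0.025], [0.003, -0.025, 1.0], [-1.0, -0.008, 0.003]] F [ 0.6 -0.5  0.1] M [ 0.05  0.02 -0.05] gap 0.0516 q [ 2.610e-01  2.000e-03 -3.050e-01  1.255e+00  1.000e-03  2.360e-01]
yaw0 1.596 dyaw 0.004 d [-0.0024 -0.0012 -0.0052] rows 1
{"translation":[5.2, 2.5, -1.1],"rotation":[-0.004, 0.003, 0.008]},
[322.87446177 346.88629411]
```

View pics/w16.png

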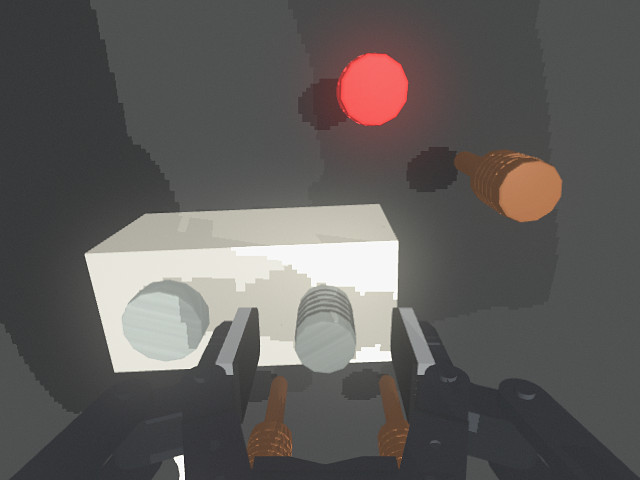

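Emit:
{"method": "send_rows", "body": {
  "motion": [
    {"translation": [4.5,3,0.5],"rotation": [0,0.002,0.008]},
    {"translation": [0,0,0],"rotation": [0,0,0]}
  ]
}}

```text
time: 13.45
tool_pos: [0.4883, 0.2664, 0.0644]
tcp_rot: [-0.506, 0.493, 0.507, 0.494]
ft_force: [0.1, -0.7, -0.3]
finger_gap: 0.0514
```

Emit:
{"method": "send_rows", "body": {
  "motion": [
    {"translation": [0,0,0],"rotation": [0,0,0]},
    {"translation": [0,0,0],"rotation": [0,0,0]},
    {"translation": [0,0,0],"rotation": [0,0,0]}
  ],
  "fingers": 0,
  "grip_force": 50
}}

```text
time: 13.82
tool_pos: [0.4885, 0.2666, 0.0647]
tcp_rot: [-0.506, 0.493, 0.507, 0.494]
ft_force: [0.4, 0.2, -1.0]
finger_gap: 0.0203
```

```bash
python3 -c "
from h import *
st()
f=cam('wrist');save(f,'w17.png')"
```

```text
13.825 [0.4885 0.2666 0.0647] [[0.001, -1.0, -0.026], [0.002, -0.026, 1.0], [-1.0, -0.001, 0.002]] F [ 0.4  0.2 -1. ] M [-0.02 -0.03  0.08] gap 0.0203 q [ 2.640e-01  8.000e-03 -3.050e-01  1.256e+00  1.000e-03  2.380e-01]
```

View pics/w17.png

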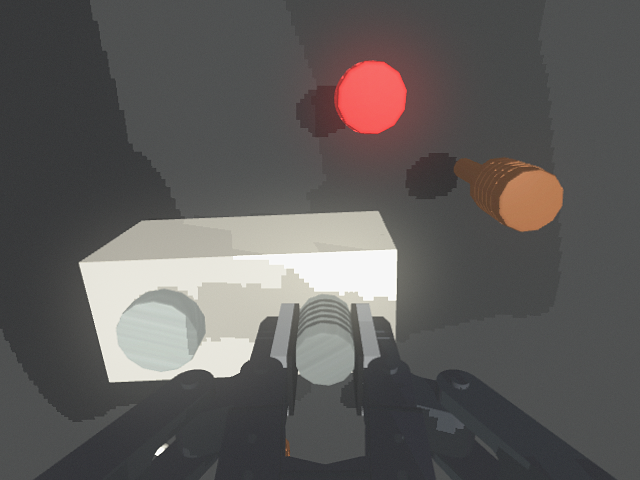

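Emit:
{"method": "send_rows", "body": {
  "motion": [
    {"translation": [-15,0,0],"rotation": [0,0,0]},
    {"translation": [-35,0,0],"rotation": [0,0,0]},
    {"translation": [-45,0,0],"rotation": [0,0,0]},
    {"translation": [-45,0,0],"rotation": [0,0,0]},
    {"translation": [0,0,0],"rotation": [0,0,0]}
  ]
}}

```text
time: 14.5
tool_pos: [0.4881, 0.266, 0.2124]
tcp_rot: [0.506, -0.493, -0.506, -0.495]
ft_force: [-0.0, 0.4, -1.7]
finger_gap: 0.02
```

```bash
python3 -c "
from h import *
import pickle
st()
plan([.560,-.058,.20],1.72)
f=cam('wrist');save(f,'w18.png',(240,260,400,420),4);pickle.dump(f,open('w18.pkl','wb'))
s=cam('scene');save(s,'s18.png',(340,90,520,270),4)"
```

```text
14.5 [0.4881 0.266  0.2124] [[0.002, -1.0, -0.025], [0.002, -0.025, 1.0], [-1.0, -0.002, 0.002]] F [-0.   0.4 -1.7] M [ 0.02 -0.05 -0.05] gap 0.02 q [ 2.630e-01 -3.800e-02 -8.200e-02  1.524e+00  1.000e-03  2.380e-01]
yaw0 1.596 dyaw 0.124 d [ 0.0719 -0.324  -0.0124] rows 6
{"translation":[2.0, -10.6, -54.3],"rotation":[-0.021, 0.0, 0.0]},{"translation":[2.0, -9.5, -54.5],"rotation":[-0.021, 0.0, 0.0]},{"translation":[2.0, -8.4, -54.7],"rotation":[-0.021, 0.0, 0.0]},{"translation":[2.0, -7.2, -54.8],"rotation":[-0.021, 0.0, 0.0]},{"translation":[2.0, -6.1, -55.0],"rotation":[-0.021, 0.0, 0.0]},
{"translation":[2.1, -5.0, -55.1],"rotation":[-0.021, 0.0, 0.0]},
```

View pics/w18.png

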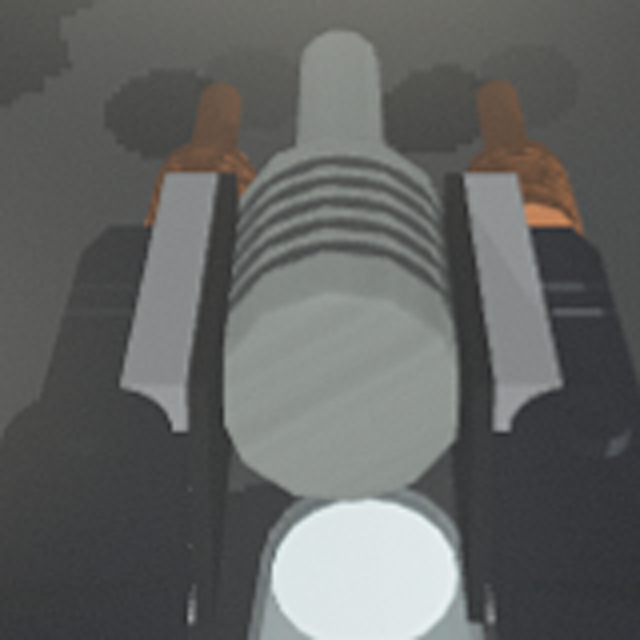

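View pics/s18.png

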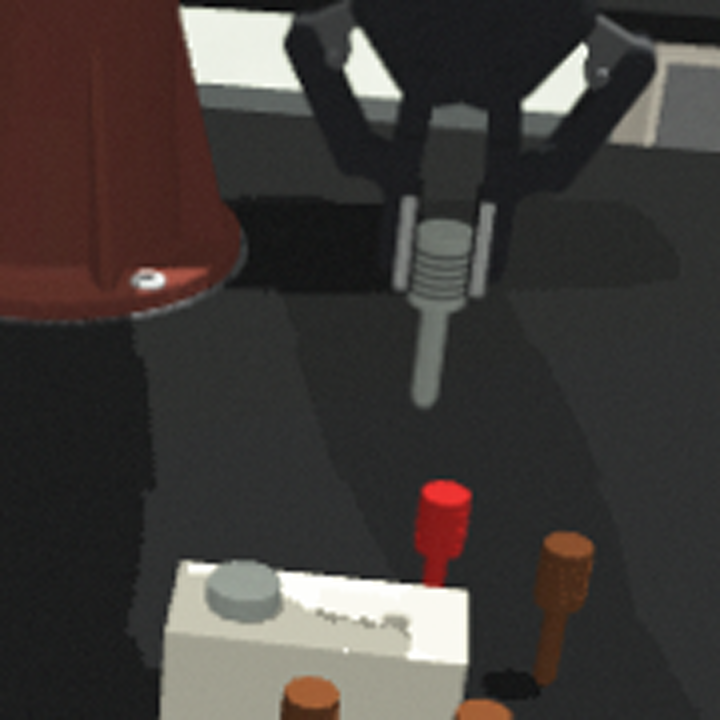

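Emit:
{"method": "send_rows", "body": {
  "motion": [
    {"translation": [2,-10,-54],"rotation": [-0.02,0,0]},
    {"translation": [2,-9,-55],"rotation": [-0.02,0,0]},
    {"translation": [2,-8,-55],"rotation": [-0.02,0,0]},
    {"translation": [2,-7,-55],"rotation": [-0.02,0,0]},
    {"translation": [2,-6,-55],"rotation": [-0.02,0,0]}
  ]
}}

```text
time: 15.22
tool_pos: [0.542, -0.0088, 0.1899]
tcp_rot: [-0.529, 0.467, 0.537, 0.462]
ft_force: [0.3, 0.5, -0.5]
finger_gap: 0.0199
```

```bash
python3 -c "
from h import *
import pickle
st()
f=pickle.load(open('w18.pkl','rb'))
T=np.array(f['tool_from_camera'])
g=dict(f);g['R']=T[:3,:3].T;g['t']=-T[:3,:3].T@T[:3,3]
def atx(uv,x):
    C,d=ray(g,uv);return (C+d*(x-C[0])/d[0])*1000
print('knobtop',atx((240+342/4-.4,260+395/4-.4),-.0233),'tip',atx((240+340/4-.4,260+45/4-.4),.0507))
plan([.560,-.058,.190],1.72)"
```

```text
15.225 [ 0.542  -0.0088  0.1899] [[-0.013, -0.991, -0.136], [0.002, -0.136, 0.991], [-1.0, 0.013, 0.004]] F [ 0.3  0.5 -0.5] M [-0.01 -0.08 -0.  ] gap 0.0199 q [-0.257 -0.059 -0.144  1.5   -0.002 -0.393]
knobtop [-23.3          0.0614054   -0.28682949] tip [50.7         0.6202782  -0.50240703]
yaw0 1.707 dyaw 0.013 d [ 0.018  -0.0492  0.0001] rows 1
{"translation":[-0.5, -11.2, -51.2],"rotation":[-0.013, 0.004, -0.013]},
```

Emit:
{"method": "send_rows", "body": {
  "motion": [
    {"translation": [0,-6,-30],"rotation": [-0.013,0.004,-0.013]},
    {"translation": [0,-4,-18],"rotation": [0,0,0]},
    {"translation": [0,0,0],"rotation": [0,0,0]},
    {"translation": [0,0,0],"rotation": [0,0,0]}
  ]
}}

```text
time: 15.72
tool_pos: [0.5564, -0.0581, 0.1844]
tcp_rot: [-0.532, 0.464, 0.538, 0.461]
ft_force: [0.7, 0.0, -1.2]
finger_gap: 0.0199
```

```bash
python3 -c "
from h import *
import pickle
st()
plan([.560,-.058,.175],1.72)
f=cam('wrist');save(f,'w19.png');pickle.dump(f,open('w19.pkl','wb'));save(f,'w19c.png',(260,160,400,300),4);print(proj(f,[.5602,-.0576,.116]))"
```

```text
15.725 [ 0.5564 -0.0581  0.1844] [[-0.008, -0.99, -0.144], [0.003, -0.144, 0.99], [-1.0, 0.008, 0.004]] F [ 0.7  0.  -1.2] M [ 0.01 -0.06  0.01] gap 0.0199 q [-0.338 -0.013 -0.108  1.484 -0.    -0.482]
yaw0 1.715 dyaw 0.005 d [ 0.0036  0.0001 -0.0094] rows 1
{"translation":[9.4, -3.6, -0.4],"rotation":[-0.004, 0.004, -0.008]},
[324.9300072  266.42678412]
```

View pics/w19.png

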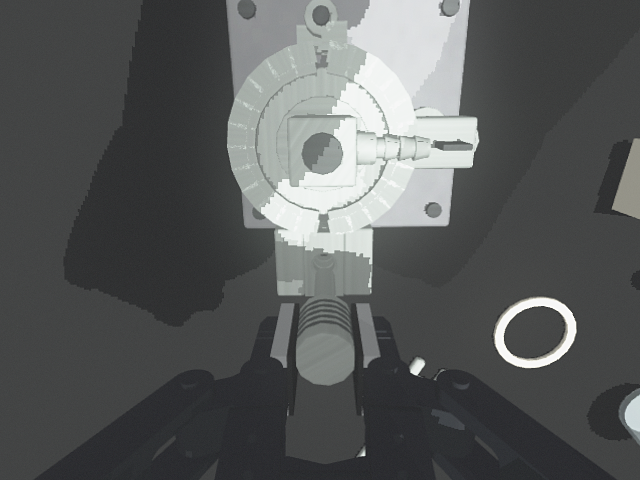

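View pics/w19c.png

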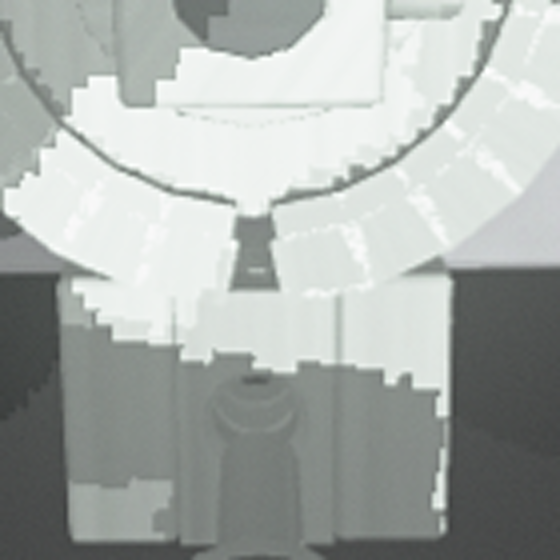

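```bash
python3 -c "
from h import *
import pickle
f=pickle.load(open('w19.pkl','rb'))
im=f['pixels'][235:300,290:360,::-1].astype(float)
im=np.clip((im-90)*2.2,0,255).astype(np.uint8)
cv2.imwrite('pics/w19d.png',cv2.resize(im,None,fx=9,fy=9,interpolation=cv2.INTER_CUBIC))"
```

```text
(no output)
```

View pics/w19d.png

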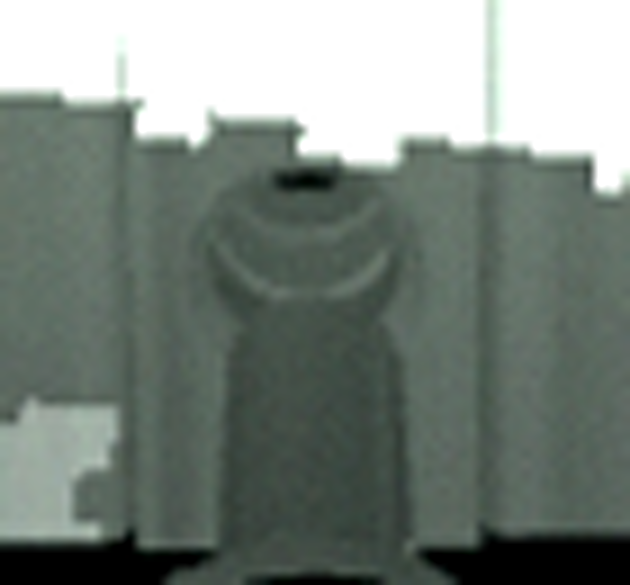

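```bash
python3 -c "
from h import *
import pickle
f=pickle.load(open('w19.pkl','rb'))
for c in [(.5602,-.0576),(.5587,-.0580)]:
  P=np.array([proj(f,[c[0]+.006*np.cos(a),c[1]+.006*np.sin(a),.116]) for a in np.linspace(0,6.28,60)])
  print(c,(P.min(0)-[290,235])*9+4,(P.max(0)-[290,235])*9+4)
T=np.array(f['tool_from_camera'])
uv=(290+303/9-.45,235+262/9-.45)
X=atz(f,uv,.116); print(X)
o=get_obs();R=Rn.from_quat(o['tcp_rot']).as_matrix();print('hole in tool',R.T@(X-np.array(o['tool_pos']))*1000)
"
```

```text
(0.5602, -0.0576) [222.05047405 196.76289391] [414.76151246 375.39488779]
(0.5587, -0.058) [218.95266678 173.37031724] [412.07617414 352.76395967]
[ 0.5586862 -0.058788   0.116    ]
hole in tool [68.46252855 -2.58817367 -1.38049589]
```

Emit:
{"method": "send_rows", "body": {
  "motion": [
    {"translation": [4,-3,0],"rotation": [-0.005,0.004,-0.008]},
    {"translation": [4,0,0],"rotation": [0,0,0]},
    {"translation": [0,0,0],"rotation": [0,0,0]}
  ]
}}

```text
time: 16.15
tool_pos: [0.5594, -0.0553, 0.1759]
tcp_rot: [0.537, -0.46, -0.536, -0.46]
ft_force: [-0.2, -0.5, -1.4]
finger_gap: 0.0199
```

```bash
cat > see.py <<'E'
from h import *
import sys
st(); plan([.5593,-.0581,.1695],1.72)
f=cam('wrist')
im=f['pixels'][235:300,290:360,::-1].astype(float)
im=np.clip((im-90)*2.2,0,255).astype(np.uint8)
cv2.imwrite('pics/'+sys.argv[1],cv2.resize(im,None,fx=9,fy=9,interpolation=cv2.INTER_CUBIC))
E
python3 see.py w20.png
```

```text
16.15 [ 0.5594 -0.0553  0.1759] [[0.001, -0.988, -0.153], [-0.0, -0.153, 0.988], [-1.0, -0.001, -0.0]] F [-0.2 -0.5 -1.4] M [0.03 0.02 0.02] gap 0.0199 q [-0.331 -0.017 -0.127  1.459  0.    -0.485]
yaw0 1.724 dyaw -0.004 d [-0.0001 -0.0028 -0.0064] rows 1
{"translation":[6.4, 0.6, -2.7],"rotation":[0.004, -0.0, 0.001]},
```

View pics/w20.png

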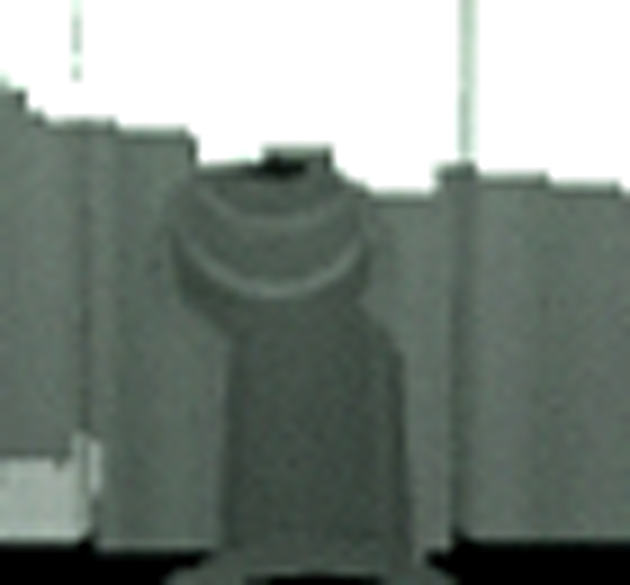

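Emit:
{"method": "send_rows", "body": {
  "motion": [
    {"translation": [0,0.6,-2.8],"rotation": [0.004,0,0]},
    {"translation": [3,0,0],"rotation": [0,0,0]},
    {"translation": [0,0,0],"rotation": [0,0,0]}
  ]
}}

```text
time: 16.58
tool_pos: [0.5595, -0.0586, 0.1732]
tcp_rot: [0.536, -0.461, -0.535, -0.462]
ft_force: [0.5, -0.5, -2.3]
finger_gap: 0.0198
```

```bash
python3 see.py w21.png
```

```text
16.575 [ 0.5595 -0.0586  0.1732] [[0.002, -0.989, -0.148], [-0.0, -0.148, 0.989], [-1.0, -0.002, -0.001]] F [ 0.5 -0.5 -2.3] M [ 0.02  0.05 -0.05] gap 0.0198 q [-0.337 -0.016 -0.131  1.454  0.    -0.486]
yaw0 1.72 dyaw 0.0 d [-0.0002  0.0005 -0.0037] rows 1
{"translation":[3.7, 0.1, 0.5],"rotation":[-0.0, -0.001, 0.002]},
```

View pics/w21.png

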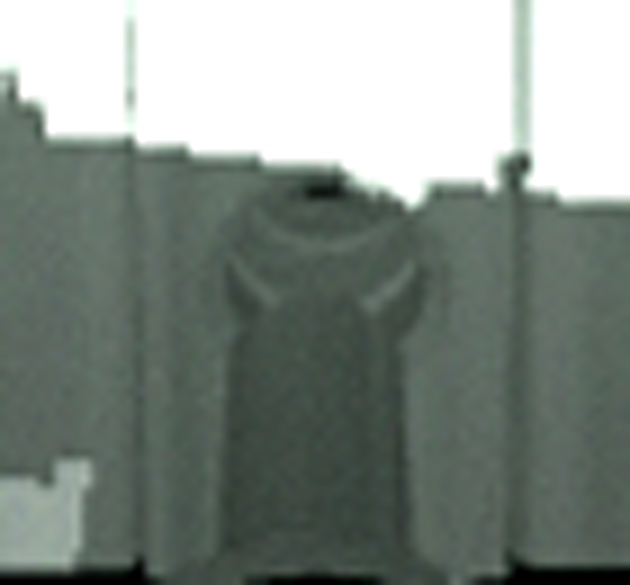

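Emit:
{"method": "send_rows", "body": {
  "motion": [
    {"translation": [3,0,0.6],"rotation": [0,0,0.002]},
    {"translation": [3,0,0],"rotation": [0,0,0]},
    {"translation": [0,0,0],"rotation": [0,0,0]}
  ]
}}

```text
time: 17.0
tool_pos: [0.5595, -0.058, 0.167]
tcp_rot: [0.536, -0.462, -0.536, -0.461]
ft_force: [0.9, 0.7, -1.4]
finger_gap: 0.0201
```

```bash
python3 see.py w22.png
```

```text
17.0 [ 0.5595 -0.058   0.167 ] [[-0.0, -0.989, -0.148], [-0.001, -0.148, 0.989], [-1.0, 0.0, -0.001]] F [ 0.9  0.7 -1.4] M [0.03 0.02 0.03] gap 0.0201 q [-3.350e-01 -1.300e-02 -1.400e-01  1.444e+00 -1.000e-03 -4.840e-01]
yaw0 1.72 dyaw 0.0 d [-0.0002 -0.0001  0.0025] rows 1
{"translation":[-2.5, 0.2, -0.1],"rotation":[-0.0, -0.001, -0.0]},
```

View pics/w22.png

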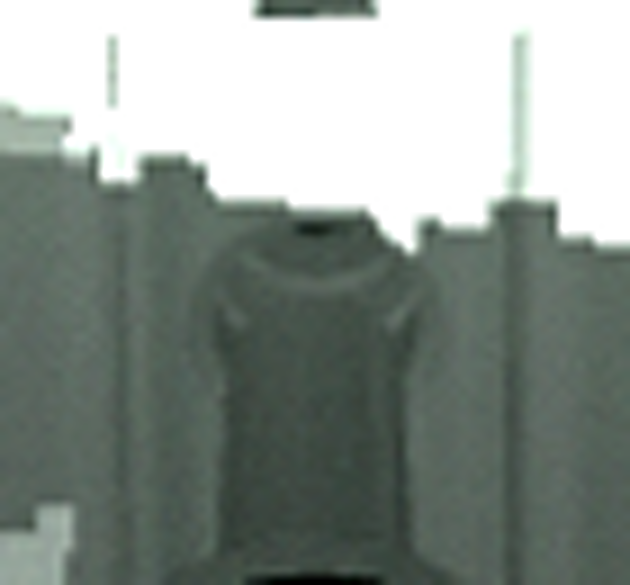

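Emit:
{"method": "send_rows", "body": {
  "motion": [
    {"translation": [4,0.5,0],"rotation": [0,0,0]},
    {"translation": [4,0,0],"rotation": [0,0,0]},
    {"translation": [0,0,0],"rotation": [0,0,0]}
  ]
}}

```text
time: 17.42
tool_pos: [0.5589, -0.0581, 0.1585]
tcp_rot: [0.536, -0.462, -0.536, -0.461]
ft_force: [-0.8, 0.7, -1.4]
finger_gap: 0.0204
```

```bash
python3 see.py w23.png
```

```text
17.425 [ 0.5589 -0.0581  0.1585] [[-0.0, -0.989, -0.148], [-0.001, -0.148, 0.989], [-1.0, 0.0, -0.001]] F [-0.8  0.7 -1.4] M [ 0.    0.   -0.03] gap 0.0204 q [-3.360e-01 -1.400e-02 -1.560e-01  1.429e+00 -1.000e-03 -4.850e-01]
yaw0 1.72 dyaw 0.0 d [ 0.0004 -0.      0.011 ] rows 1
{"translation":[-11.0, -0.3, -0.1],"rotation":[-0.0, -0.001, -0.0]},
```

View pics/w23.png

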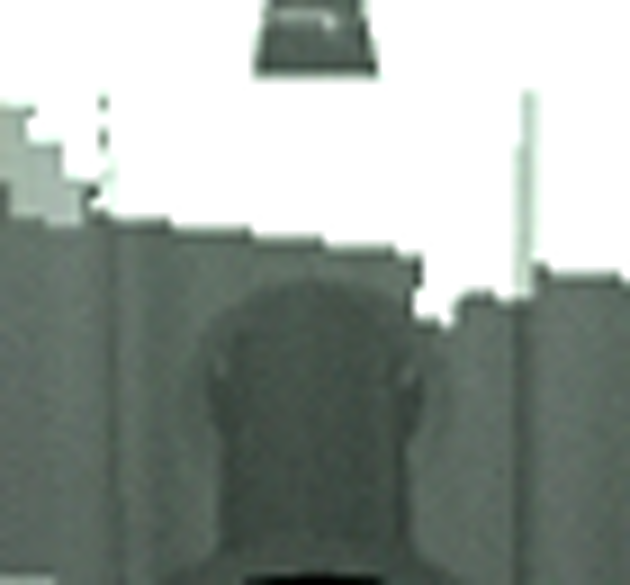

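Emit:
{"method": "send_rows", "body": {
  "motion": [
    {"translation": [5,-0.4,0],"rotation": [0,0,0]},
    {"translation": [5,0,0],"rotation": [0,0,0]},
    {"translation": [0,0,0],"rotation": [0,0,0]}
  ]
}}

```text
time: 17.85
tool_pos: [0.5594, -0.0581, 0.1479]
tcp_rot: [0.536, -0.462, -0.536, -0.461]
ft_force: [-0.5, -0.3, -1.4]
finger_gap: 0.0201
```

Emit:
{"method": "send_rows", "body": {
  "motion": [
    {"translation": [5,0,0],"rotation": [0,0,0]},
    {"translation": [5,0,0],"rotation": [0,0,0]},
    {"translation": [0,0,0],"rotation": [0,0,0]}
  ]
}}

```text
time: 18.23
tool_pos: [0.5594, -0.0581, 0.1371]
tcp_rot: [0.536, -0.462, -0.536, -0.461]
ft_force: [0.7, -0.1, -0.7]
finger_gap: 0.02
```

```bash
python3 -c "
from h import *
st();f=cam('wrist');save(f,'w24.png',(220,200,420,400),3)"
```

```text
18.225 [ 0.5594 -0.0581  0.1371] [[-0.0, -0.989, -0.148], [-0.001, -0.148, 0.989], [-1.0, 0.0, -0.001]] F [ 0.7 -0.1 -0.7] M [ 0.    0.04 -0.  ] gap 0.02 q [-3.35e-01 -7.00e-03 -1.88e-01  1.39e+00 -1.00e-03 -4.84e-01]
```

View pics/w24.png

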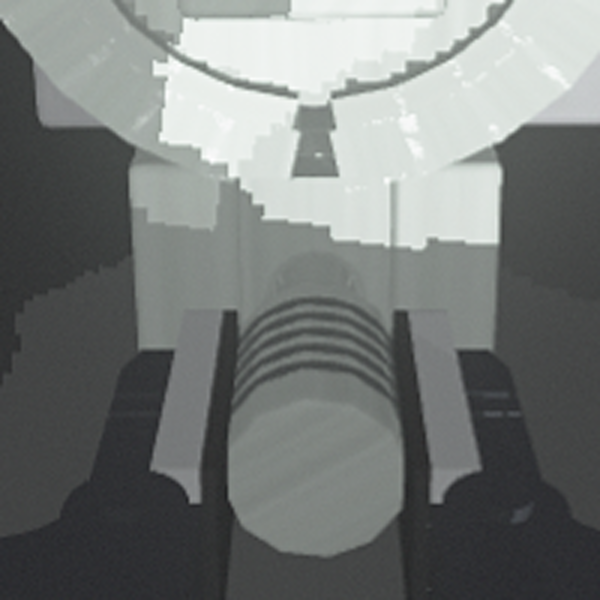

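Emit:
{"method": "send_rows", "body": {
  "motion": [
    {"translation": [5,0,0],"rotation": [0,0,0]},
    {"translation": [5,0,0],"rotation": [0,0,0]},
    {"translation": [2,0,0],"rotation": [0,0,0]},
    {"translation": [0,0,0],"rotation": [0,0,0]}
  ]
}}

```text
time: 18.77
tool_pos: [0.5595, -0.0582, 0.1247]
tcp_rot: [0.536, -0.462, -0.535, -0.461]
ft_force: [-0.9, -0.1, -0.8]
finger_gap: 0.02
```

Emit:
{"method": "send_rows", "body": {
  "motion": [
    {"translation": [1.5,0,0],"rotation": [0,0,0]},
    {"translation": [0,0,0],"rotation": [0,0,0]}
  ]
}}

```text
time: 19.02
tool_pos: [0.5596, -0.0582, 0.1232]
tcp_rot: [0.536, -0.462, -0.535, -0.461]
ft_force: [-0.1, 0.8, -1.2]
finger_gap: 0.0201
```

Emit:
{"method": "send_rows", "body": {
  "motion": [
    {"translation": [1.5,0,0],"rotation": [0,0,0]},
    {"translation": [0,0,0],"rotation": [0,0,0]}
  ]
}}

```text
time: 19.27
tool_pos: [0.5599, -0.0583, 0.1228]
tcp_rot: [0.537, -0.462, -0.535, -0.461]
ft_force: [-0.2, -0.9, -3.1]
finger_gap: 0.0202
```

Emit:
{"method": "send_rows", "body": {
  "motion": [
    {"translation": [2,0,0],"rotation": [0,0,0]},
    {"translation": [2,0,0],"rotation": [0,0,0]}
  ]
}}

```text
time: 19.52
tool_pos: [0.5601, -0.0583, 0.1226]
tcp_rot: [0.537, -0.461, -0.534, -0.461]
ft_force: [-9.7, 2.2, 18.0]
finger_gap: 0.02
```

```bash
python3 -c "
from h import *
st();f=cam('scene');save(f,'s25.png',(180,120,320,260),5)"
```

```text
19.525 [ 0.5601 -0.0583  0.1226] [[0.003, -0.989, -0.148], [-0.003, -0.148, 0.989], [-1.0, -0.003, -0.003]] F [-9.7  2.2 18. ] M [0.59 2.14 0.02] gap 0.02 q [-3.35e-01 -5.00e-03 -2.12e-01  1.36e+00 -1.00e-03 -4.84e-01]
```

View pics/s25.png

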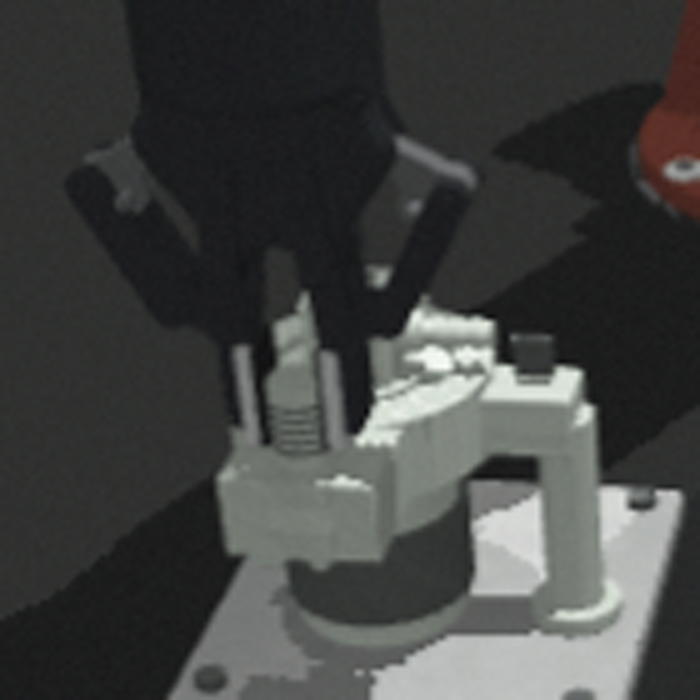

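Emit:
{"method": "send_rows", "body": {
  "motion": [
    {"translation": [0,0,0],"rotation": [0,0,0]},
    {"translation": [0,0,0],"rotation": [0,0,0]},
    {"translation": [-3,0,0],"rotation": [0,0,0]},
    {"translation": [0,0,0],"rotation": [0,0,0]},
    {"translation": [0,0,0],"rotation": [0,0,0]}
  ],
  "fingers": 100
}}

```text
time: 20.2
tool_pos: [0.5605, -0.0584, 0.1258]
tcp_rot: [0.538, -0.461, -0.534, -0.462]
ft_force: [0.5, -0.1, -0.7]
finger_gap: 0.0853
```

```bash
python3 -c "
from h import *
st();plan([.5597,-.0582,.086],1.722);f=cam('wrist');save(f,'w26.png');f=cam('scene');save(f,'s26.png',(180,120,320,260),5)"
```

```text
20.2 [ 0.5605 -0.0584  0.1258] [[0.004, -0.989, -0.149], [-0.003, -0.149, 0.989], [-1.0, -0.004, -0.003]] F [ 0.5 -0.1 -0.7] M [-0.01  0.04  0.  ] gap 0.0853 q [-3.350e-01 -6.000e-03 -2.080e-01  1.364e+00 -1.000e-03 -4.840e-01]
yaw0 1.72 dyaw 0.002 d [-0.0008  0.0002 -0.0398] rows 1
{"translation":[39.8, 0.9, 0.5],"rotation":[-0.002, -0.003, 0.004]},
```

View pics/w26.png

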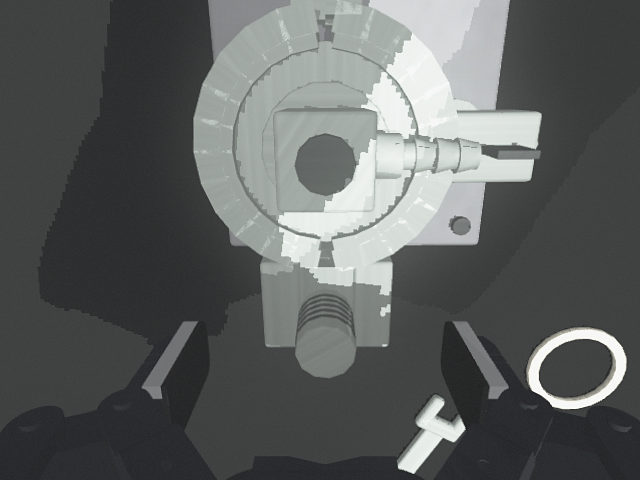

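View pics/s26.png

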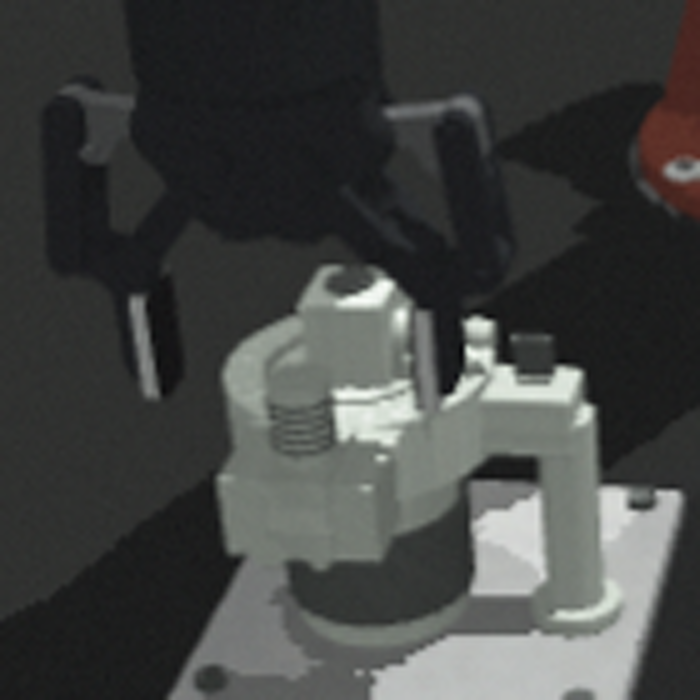

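Emit:
{"method": "send_rows", "body": {
  "motion": [
    {"translation": [12,0.5,0],"rotation": [0,-0.003,0.004]},
    {"translation": [13,0.3,0],"rotation": [0,0,0]},
    {"translation": [12,0,0],"rotation": [0,0,0]},
    {"translation": [0,0,0],"rotation": [0,0,0]}
  ]
}}

```text
time: 20.8
tool_pos: [0.5589, -0.0584, 0.0848]
tcp_rot: [-0.535, 0.462, 0.537, 0.461]
ft_force: [0.9, 0.4, 0.1]
finger_gap: 0.0856
```

```bash
python3 -c "
from h import *
st();plan([.5597,-.0582,.086],1.722);f=cam('wrist');save(f,'w27.png');f=cam('scene');save(f,'s27.png',(180,120,320,260),5)"
```

```text
20.8 [ 0.5589 -0.0584  0.0848] [[-0.002, -0.989, -0.148], [0.0, -0.148, 0.989], [-1.0, 0.002, 0.001]] F [0.9 0.4 0.1] M [ 0.   -0.02 -0.01] gap 0.0856 q [-0.337  0.018 -0.259  1.297 -0.    -0.485]
yaw0 1.72 dyaw 0.002 d [0.0008 0.0002 0.0012] rows 1
{"translation":[-1.2, -0.8, 0.0],"rotation":[-0.002, 0.001, -0.002]},
```

View pics/w27.png

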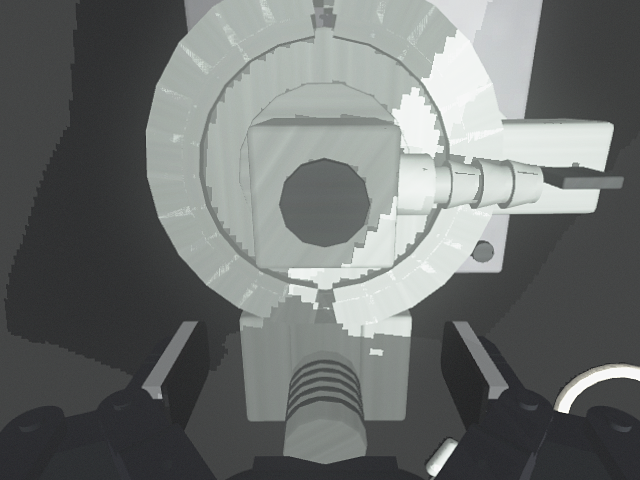

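View pics/s27.png

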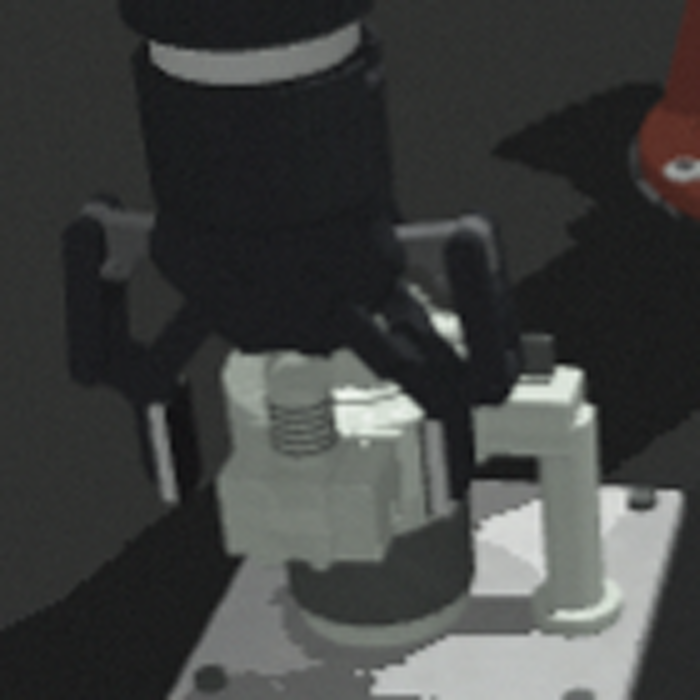

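Emit:
{"method": "send_rows", "body": {
  "motion": [
    {"translation": [0,0,0],"rotation": [0,0,0]},
    {"translation": [0,0,0],"rotation": [0,0,0]},
    {"translation": [0,0,0],"rotation": [0,0,0]},
    {"translation": [0,0,0],"rotation": [0,0,0]}
  ],
  "fingers": 0,
  "grip_force": 60
}}

```text
time: 21.4
tool_pos: [0.5601, -0.0578, 0.0877]
tcp_rot: [-0.536, 0.461, 0.536, 0.462]
ft_force: [0.3, 0.7, -1.1]
finger_gap: 0.0528
```

```bash
python3 -c "
from h import *
st();f=cam('wrist');save(f,'w28.png');f=cam('scene');save(f,'s28.png',(180,120,320,260),5)
f=cam('top');save(f,'t28.png')"
```

```text
21.4 [ 0.5601 -0.0578  0.0877] [[0.001, -0.989, -0.15], [0.001, -0.15, 0.989], [-1.0, -0.001, 0.001]] F [ 0.3  0.7 -1.1] M [0.21 0.04 0.26] gap 0.0528 q [-3.360e-01  1.500e-02 -2.560e-01  1.299e+00  1.000e-03 -4.860e-01]
```

View pics/w28.png

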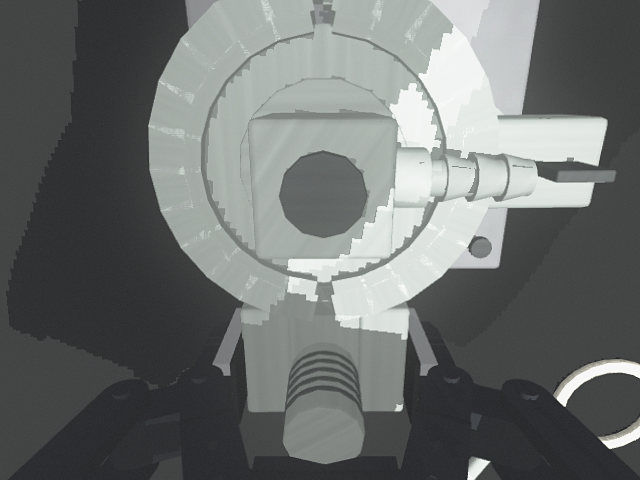

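View pics/s28.png

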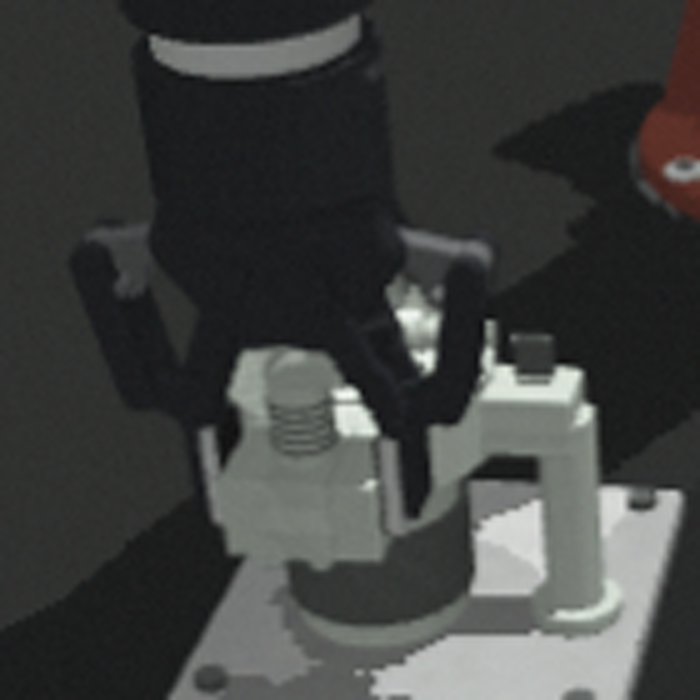

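View pics/t28.png

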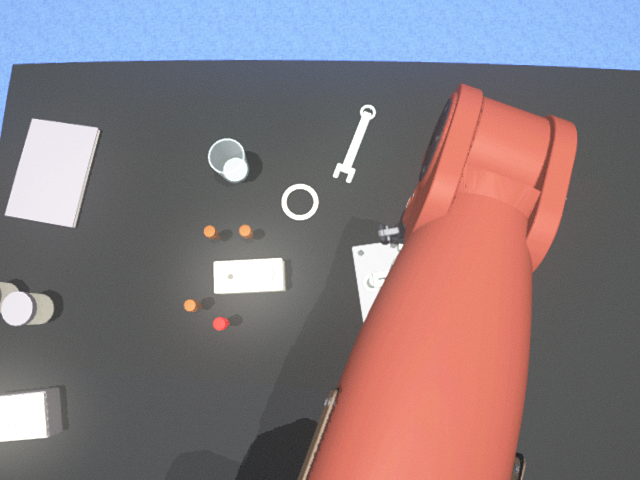

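```bash
python3 -c "
from h import *
f=cam('wrist');save(f,'w29.png',(380,120,640,230),3)
A=np.array([.496,-.0676])
b=atz(f,(323,193),.15)[:2]
for uv,z in [((415,178),.132),((517,177),.132),((545,173),.13),((612,176),.13)]:
  X=atz(f,uv,z)[:2];d=X-b;print(uv,np.linalg.norm(d).round(4),np.degrees(np.arctan2(d[1],d[0])).round(2))
"
```

```text
(415, 178) 0.0222 97.66
(517, 177) 0.0467 98.36
(545, 173) 0.0543 99.0
(612, 176) 0.0705 98.24
```

View pics/w29.png

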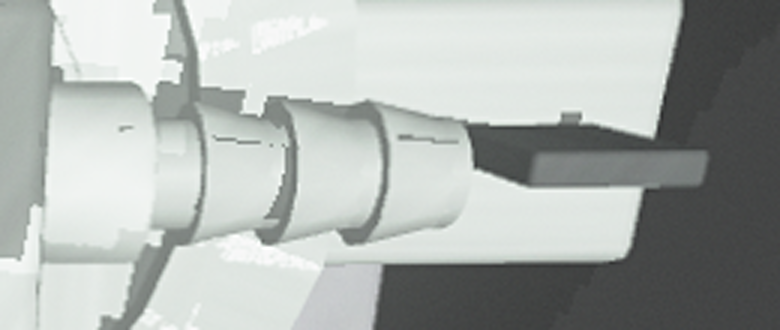

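```bash
python3 -c "
from h import *
from station import close_job
st();print(close_job())"
```

```text
21.6 [ 0.5601 -0.0578  0.0876] [[0.001, -0.989, -0.15], [0.001, -0.15, 0.989], [-1.0, -0.001, 0.001]] F [-0.5  0.5 -0.7] M [0.21 0.07 0.27] gap 0.053 q [-3.360e-01  1.500e-02 -2.560e-01  1.299e+00  1.000e-03 -4.860e-01]
the job is handed in; nothing more can be done
None
```

The job was finished in the order asked and handed in at 21.6 s, with the gripper still squeezing the two lugs at 60 N.

- **Head:** I turned it about 0.88 rad by the valve block. In the last wrist picture the nozzle and the index blade line up to within about 1°.
- **Clamp:** I pushed the swinging half until it stopped moving. The force reading stayed near zero at that point, so I judged the stop by position. The final pinch, reading 53 mm across lugs that should be 54 mm apart when shut, agrees with it being fully shut.
- **Pin:** I took the grey-knobbed pin from the rack and pushed it down until it met 18 N. The gripper had come down to the height where the knob should sit on the lug, and the scene picture shows it there.
- **Bystanders:** The last top view shows the spanner, seal and beaker where they started. The plug's white head does not stand out against the white rack in that view, so I did not check it separately. The gripper never came near it.
- **Disagreements:** Positions from different cameras differed by up to about 4 mm. I placed the pin by comparing it with the hole in the wrist camera alone.

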